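# Seat the filter discs in extraction cells and sort the cells by headspace

### The arm

A 6-joint arm with a two-finger parallel gripper is mounted at the origin on a cart in front of the work surface, level with it; the furniture and walls round the work are solid. World frame = base frame: x ahead of the robot, y to its left, z up, the work surface at z = 0. Lengths are in m, angles in rad, forces in N, time in s.
With the tool pointing down it reaches from about 0.425 to 0.925 m from the base axis. Payload 12.5 kg.
Tool frame: the origin (TCP) lies on the front face of the gripper's body, between the roots of the fingers; the fingertips stand arm.tip_extent ahead of it and the grasp point (between the pads) lies 54 mm ahead of it (arm.tip_extent is the distance from the TCP to the fingertips, in m); z points along the fingers, y is the line along which they close (so a half turn about z gives the same grasp; the last joint's range is limited). The gripper opens to 85 mm and grips with 20 to 120 N. Pads are 22 mm wide; open, the fingers measure 114 mm over their backs; the gripper's body (76 mm by 85 mm) begins 54 mm behind the grasp point. The pads swing forward as they close: fully open they stand 13 mm farther back than shut.
Start: joints at [-1.438, 0.491, 1.559, -0, 1.092, -0.106], TCP at [0.148, -0.607, 0.304] pointing down, gripper open.
Joint ranges: [-3.1, 3.1], [-0.84, 2.19], [0.05, 2.79], [-1.13, 4.28], [0.06, 2.93], [-2.69, 2.69]. Speed limits (rad/s): [2.22, 2.22, 2.79, 3.14, 3.14, 3.14].

### API

Orientations are given as a unit quaternion [x, y, z, w].
In Python, from station import get_state, cams, order, arm gives the robot as it stands. The module is installed in compiled form; this text tells all that it offers.
- The arm moves only by the tool apply_moves, never from a script. Its argument "commands" is a list of rows, each a list of 3 entries, a list of its own where there are three numbers: the shift along the tool's x, y, z in mm, then the turn, a rotation vector about the tool's x, y, z in rad, then the opening, from 0 (shut) to 1 (fully open). A call has 1 to 12 rows; each row shifts and turns the commanded pose from where the row before left it, along the tool's axes as they then stand; what a row does not reach is not made up. A row lasts 1/10 s, in which the tool goes at most 50 mm and 8.59 degrees, less where a joint would pass 70% of its speed; a pose out of reach is approached as far as the arm can. A call is refused whole if a number of a shift passes 50 or a number of a turn 0.15, either way. A call with a gripper value outside its range is refused whole. The fingers move at their own pace and stop on an object; the grip force is fixed at half the most. Time passes only in rows, so rows that do not move let the fingers close. It gives the time, the measured TCP pose, the force, the opening and the grip force at its end, in the units of the state.
- get_state(): the state, without advancing time (a new reading comes with each control period).
- cams.grab_frame(name): name is "scene" or "top" or "wrist"; returns (picture, depth): 400x640x3 uint8, red, green, blue; 400x640 float32, m along the optical axis (not along the pixel's ray), 0 where there is no reading.
- cams.calibration(name): a dict with "K" (3x3 intrinsics, pixels), "R" (3x3) and "t" (3): a world point X has camera coordinates R X + t. Camera axes: x right, y down, z forward; pixel columns grow to the right and rows downward; lengths in m; the calibration is good to about 2 mm. A picture is of the moment at which its call begins: read the wrist's pose just before it. calibration takes no time and is no camera call; for the wrist camera it gives the pose at the moment of the call.
- order.finish_job(): hands the job in; it is judged then, once.
The state is a dict: "time_s": time; "q": joint angles; "qvel": joint speeds; "tau": joint torques, N m; "position": TCP position; "eef_rot": TCP orientation; "ft_force": force on the tool from outside, world axes, zero at the start; "torque": the same for the moment, N m; "grip_width": finger opening in m; "grasp_force": force on a finger pad.
Only numpy, scipy, OpenCV 4.12 (cv2) and the standard library are available. Lean on these libraries where they do the work, as an engineer would, in place of code of your own. Each camera call takes 0.05 s, during which the arm holds its last target. There are 200 camera calls.

### The job

Prepare the extraction cells that stand on the bench: with the insertion rod push the filter disc in each cell down until it rests on the sample, and read the rod there. If the red band on the rod still shows above the cell's mouth, stand the cell upright in the white carrier; if the band has gone down inside, the cell needs topping up, so stand it in the blue carrier. At the end put the rod back upright in its stand, and leave the other things on the bench where they are.

Things in the scene. Friction and masses are not known exactly. Their poses are not given: they have to be found in the camera images.
- cell_a: Steel extraction cell, upright, 106 mm tall, 0.45 kg: barrel 35 mm across, heavy dark foot 52 mm across and 24 mm tall; the top 20 mm are a collar 38 mm across to grip from above. Origin: centre of the underside, z up the barrel. A bore 20 mm across opens in the top with a white filter disc in it. The six cells look the same; some are absent (None).
- disc_a (a joint): Filter disc in cell_a: m pushed down the bore; its upper face is 8 mm + this below the mouth. Starts at 0 to 0.012, friction about 3 N, stays where left, stops dead on the sample 36-42 mm below the mouth (well filled: value 0.028-0.034) or 62-69 mm (poorly filled: 0.054-0.061). Which one cannot be told from outside.
- cell_b: Steel extraction cell, upright, 106 mm tall, 0.45 kg: barrel 35 mm across, heavy dark foot 52 mm across and 24 mm tall; the top 20 mm are a collar 38 mm across to grip from above. Origin: centre of the underside, z up the barrel. A bore 20 mm across opens in the top with a white filter disc in it. The six cells look the same; some are absent (None).
- disc_b (a joint): Filter disc in cell_b: m pushed down the bore; its upper face is 8 mm + this below the mouth. Starts at 0 to 0.012, friction about 3 N, stays where left, stops dead on the sample 36-42 mm below the mouth (well filled: value 0.028-0.034) or 62-69 mm (poorly filled: 0.054-0.061). Which one cannot be told from outside.
- cell_c: Steel extraction cell, upright, 106 mm tall, 0.45 kg: barrel 35 mm across, heavy dark foot 52 mm across and 24 mm tall; the top 20 mm are a collar 38 mm across to grip from above. Origin: centre of the underside, z up the barrel. A bore 20 mm across opens in the top with a white filter disc in it. The six cells look the same; some are absent (None).
- disc_c (a joint): Filter disc in cell_c: m pushed down the bore; its upper face is 8 mm + this below the mouth. Starts at 0 to 0.012, friction about 3 N, stays where left, stops dead on the sample 36-42 mm below the mouth (well filled: value 0.028-0.034) or 62-69 mm (poorly filled: 0.054-0.061). Which one cannot be told from outside.
- cell_d: Steel extraction cell, upright, 106 mm tall, 0.45 kg: barrel 35 mm across, heavy dark foot 52 mm across and 24 mm tall; the top 20 mm are a collar 38 mm across to grip from above. Origin: centre of the underside, z up the barrel. A bore 20 mm across opens in the top with a white filter disc in it. The six cells look the same; some are absent (None).
- disc_d (a joint): Filter disc in cell_d: m pushed down the bore; its upper face is 8 mm + this below the mouth. Starts at 0 to 0.012, friction about 3 N, stays where left, stops dead on the sample 36-42 mm below the mouth (well filled: value 0.028-0.034) or 62-69 mm (poorly filled: 0.054-0.061). Which one cannot be told from outside.
- cell_e: Steel extraction cell, upright, 106 mm tall, 0.45 kg: barrel 35 mm across, heavy dark foot 52 mm across and 24 mm tall; the top 20 mm are a collar 38 mm across to grip from above. Origin: centre of the underside, z up the barrel. A bore 20 mm across opens in the top with a white filter disc in it. The six cells look the same; some are absent (None).
- disc_e (a joint): Filter disc in cell_e: m pushed down the bore; its upper face is 8 mm + this below the mouth. Starts at 0 to 0.012, friction about 3 N, stays where left, stops dead on the sample 36-42 mm below the mouth (well filled: value 0.028-0.034) or 62-69 mm (poorly filled: 0.054-0.061). Which one cannot be told from outside.
- cell_f: Steel extraction cell, upright, 106 mm tall, 0.45 kg: barrel 35 mm across, heavy dark foot 52 mm across and 24 mm tall; the top 20 mm are a collar 38 mm across to grip from above. Origin: centre of the underside, z up the barrel. A bore 20 mm across opens in the top with a white filter disc in it. The six cells look the same; some are absent (None).
- disc_f (a joint): Filter disc in cell_f: m pushed down the bore; its upper face is 8 mm + this below the mouth. Starts at 0 to 0.012, friction about 3 N, stays where left, stops dead on the sample 36-42 mm below the mouth (well filled: value 0.028-0.034) or 62-69 mm (poorly filled: 0.054-0.061). Which one cannot be told from outside.
- rod: Insertion (depth) rod, upright in its stand at the start, 147 mm long, 0.11 kg. Origin: centre of the lower end, z up along the rod. From below: white foot 16 mm across and 14 mm tall; steel shaft 10 mm across up to 100 mm, with a thin black ring every 10 mm and a red limit band from 47 to 57 mm above the lower end; black ribbed handle 16 mm across from 100 to 147 mm.
- rod_grip (a point): Middle of the rod's black handle, on its axis, 122 mm above its lower end.
- rod_stand: Grey weighted stand for the rod, fixed where it is: round base 90 mm across and 10 mm thick, on it an upright tube 35 mm across, 55 mm tall over the table, with a hole 21 mm across and 45 mm deep. Origin: centre of the underside.
- rod_stand_hole (a point): Centre of the stand's hole at its upper rim, 55 mm above the table; the rod stands 45 mm below it on the hole's floor.
- blue_carrier: Blue carrier for poorly filled cells (red band gone into the cell): a plain open-topped trough for a single row of up to three cells, fixed where it is, 70 mm (its x) by 250 mm (its y, the long way) and 24 mm tall, walls 4 mm, inner floor 62 x 242 mm and 4 mm above the table; small black pads outside and a lug at each end. Origin: centre of the underside. Which side it is on varies.
- white_carrier: White carrier for well filled cells (red band still showing): a plain open-topped trough for a single row of up to three cells, fixed where it is, 70 mm (its x) by 250 mm (its y, the long way) and 24 mm tall, walls 4 mm, inner floor 62 x 242 mm and 4 mm above the table; small black pads outside and a lug at each end. Origin: centre of the underside. Which side it is on varies.
- tube_tray: Open box of upright sample tubes, part of the bench: 165 mm (its x) by 150 mm (its y), walls 52 mm tall, tubes with blue caps about 120 mm tall that lean a little. Origin: near the centre of the underside. Stays where it is.
- hotplate_stirrer: Blue hotplate stirrer, part of the bench: 330 mm (its x) by 158 mm (its y), 86 mm tall. Origin: near the centre of the underside. Stays where it is.
- beaker: Glass beaker, 64 mm across and 82 mm tall; not part of the job, to be left alone. Origin: centre of the underside.
- timer: White bench timer, 58 x 58 x 18 mm; not part of the job, to be left alone. Origin: centre of the underside.
- marker: Blue marker pen lying flat, 126 mm long; not part of the job, to be left alone. Origin: centre of the underside.
- buffer: White bottle with a red-striped label, 54 mm across and 109 mm tall; not part of the job, to be left alone. Origin: centre of the underside.

How it is judged:
By the outcome, as a careful person would: the job done as asked, in the order asked, and still so for the second after the job is handed in, with the robot touching nothing.
Of cell_a, cell_b, cell_c, cell_d, cell_e, cell_f only 4 to 6 are there at a start; the rules pass over those that are not, and their reading is None.
At some moment in a run one of cell_a, cell_b, cell_c, cell_d, cell_e, cell_f may be knocked a few centimetres aside while the robot is not near it.
Once in a run the grip may slacken for a moment while it holds something.
It also fails if it takes over 210 s, if anything falls off the work surface, if the arm or the gripper's body presses on something with over 40 N, if the wrist force passes 120 N, or if a joint passes its speed limit or range.

## Working session

There is one attempt and no reset: what is moved stays moved. The work goes in short steps, Python scripts to look and compute and a tool call to move; the robot and the scene stay as the last step left them, time stands still between calls to the robot, and variables do not carry over. Pictures are saved under pics/ and viewed, at most 14 in all, crops included, and the job is handed in when it is done.

Besides the shell and the picture viewer there is one more tool, called after ">>>" as name([rows], argument=value, ...), one row to a line, values as JSON. apply_moves: Moves the arm, as the interface text tells. Its arguments: {"type":"object","properties":{"commands":{"type":"array","items":{"type":"array"}}},"required":["commands"]}

```bash
mkdir -p pics; ls
python3 - <<'E'
from station import get_state,cams,arm
import cv2,numpy as np
print(get_state(),arm.tip_extent)
for n in ["scene","top"]:
    p,d=cams.grab_frame(n); cv2.imwrite(f"pics/{n}0.png",p[:,:,::-1]); np.save(f"pics/{n}0d.npy",d)
    c=cams.calibration(n); print(n,c["K"].tolist(),np.round(-c["R"].T@c["t"],3),np.round(c["R"],3).tolist())
E
```

```text
pics
{'time_s': 0.0, 'q': array([-1.43760054e+00,  4.91541212e-01,  1.55946234e+00,  2.46084917e-05,
        1.09170964e+00, -1.05606536e-01]), 'qvel': array([ 2.43654165e-04,  1.10556700e-05,  1.01099190e-03, -9.48229697e-05,
       -1.68869547e-03, -3.73318828e-04]), 'tau': array([ 3.45601824e-03, -6.18439651e+01, -2.61588854e+01,  5.10277073e-05,
        4.10233697e-03,  3.70644239e-05]), 'position': array([ 0.14783845, -0.60710539,  0.30333466]), 'eef_rot': array([ 9.92880666e-01,  1.19111998e-01,  3.18634927e-06, -5.60363697e-04]), 'ft_force': array([ 0.54060576, -0.29329416,  0.8466958 ]), 'torque': array([0.02031484, 0.0217816 , 0.00157931]), 'grasp_force': 0.0, 'grip_width': 0.08563643480512274} 0.0726
scene [[371.42554398367537, 0.0, 314.8778984184146], [0.0, 371.42554398367537, 198.82406549662937], [0.0, 0.0, 1.0]] [-0.127  0.754  0.677] [[-0.759, -0.65, -0.023], [-0.287, 0.366, -0.885], [0.584, -0.665, -0.465]]
top [[391.09612255345735, 0.0, 313.98134673587856], [0.0, 391.09612255345735, 203.3769833195723], [0.0, 0.0, 1.0]] [ 0.407 -0.062  1.515] [[-0.003, -1.0, 0.001], [-0.99, 0.003, -0.14], [0.14, -0.002, -0.99]]
```

View pics/top0.png

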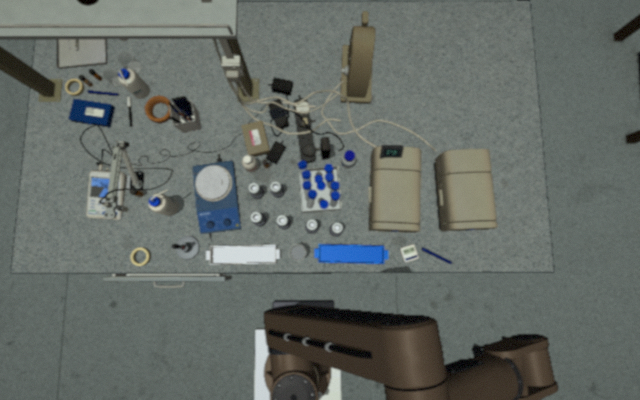

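View pics/scene0.png

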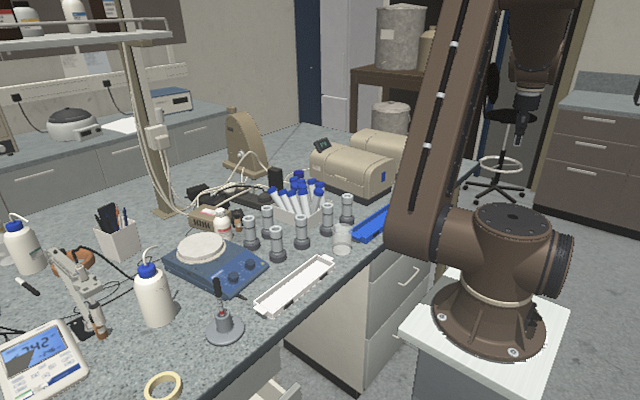

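The top view shows six cells at about (256,188), (277,187), (257,217), (283,221), (313,225) and (337,227). The rod stand is at (187,245), the white carrier at (243,254) and the blue carrier at (351,254), with the beaker between them at (300,250). The scene view agrees with this.

```bash
cat > h.py <<'E'
import numpy as np,cv2
from station import get_state,cams,arm
from scipy.spatial.transform import Rotation as Ro
def world(cal,d):
    v,u=np.mgrid[:d.shape[0],:d.shape[1]]
    K=cal["K"]; P=np.stack([(u-K[0,2])/K[0,0]*d,(v-K[1,2])/K[1,1]*d,d],-1)
    return (P-cal["t"])@cal["R"]
def ray(cal,u,v,z):
    c=-cal["R"].T@cal["t"]; r=cal["R"].T@np.linalg.inv(cal["K"])@np.array([u,v,1.])
    return c+r*(z-c[2])/r[2]
def proj(cal,X):
    p=cal["K"]@(cal["R"]@np.asarray(X,float)+cal["t"]); return p[:2]/p[2]
def grab(n,name=None):
    cal=cams.calibration(n); p,d=cams.grab_frame(n)
    if name: cv2.imwrite(f"pics/{name}.png",p[:,:,::-1]); np.save(f"pics/{name}d.npy",d)
    return cal,p,d
def axes():
    s=get_state(); R=Ro.from_quat(s["eef_rot"]).as_matrix(); return s,R
def circles(cal,d,lo,hi,rmax=.05):
    "blobs of points with z in lo..hi: list of (n, centre of min circle, radius, medz)"
    W=world(cal,d); m=((W[...,2]>lo)&(W[...,2]<hi)&(d>0)).astype(np.uint8); out=[]
    n,l,st,ce=cv2.connectedComponentsWithStats(m)
    for i in range(1,n):
        P=W[l==i]
        if len(P)<6: continue
        c,r=cv2.minEnclosingCircle(P[:,:2].astype(np.float32))
        if r<rmax: out.append((len(P),np.round(c,4),round(r,4),round(float(np.median(P[:,2])),4),np.round(ce[i])))
    return out
E
python3 - <<'E'
from h import *
cal=cams.calibration("top"); d=np.load("pics/top0d.npy"); p=cv2.imread("pics/top0.png")
for o in circles(cal,d,.096,.116): 
    if .3<o[1][0]<.95 and abs(o[1][1])<.7: print(o)
W=world(cal,d)
h=cv2.cvtColor(p,cv2.COLOR_BGR2HSV)
for nm,m in(("white",(h[...,2]>170)&(h[...,1]<40)),("blue",(h[...,1]>150)&(h[...,0]>95)&(h[...,0]<125)&(h[...,2]>90))):
    m=(m&(W[...,0]<.55)&(W[...,0]>.3)&(abs(W[...,1])<.5)).astype(np.uint8)
    c,_=cv2.findContours(m,0,2)
    c=max(c,key=cv2.contourArea)
    (u,v),wh,a=cv2.minAreaRect(c); print(nm,u,v,wh,a,ray(cal,u,v,.02))
for q in[(187,245),(180,246),(300,250)]: print(q,W[q[1],q[0]],ray(cal,*q,.055))
w=cams.calibration("wrist"); s,R=axes(); c=-w["R"].T@w["t"]; print("wristcam in tool",R.T@(c-s["position"]),(w["R"]@R).round(3),w["K"][0])
E
```

```text
(9, array([0.9339, 0.4261]), 0.008, 0.1096, array([183., 117.]))
(6, array([0.9237, 0.4533]), 0.0052, 0.1038, array([176., 121.]))
(12, array([ 0.8026, -0.1064]), 0.0153, 0.1064, array([324., 152.]))
(96, array([ 0.7872, -0.1941]), 0.0203, 0.1043, array([349., 155.]))
(54, array([0.7731, 0.1849]), 0.0155, 0.107, array([246., 159.]))
(31, array([0.7604, 0.6235]), 0.0167, 0.1063, array([128., 163.]))
(149, array([ 0.7194, -0.0266]), 0.0495, 0.1102, array([304., 172.]))
(12, array([ 0.7422, -0.2778]), 0.0165, 0.1034, array([371., 167.]))
(16, array([ 0.7212, -0.1214]), 0.0158, 0.1131, array([329., 173.]))
(73, array([0.6656, 0.1588]), 0.019, 0.1043, array([253., 188.]))
(67, array([0.6701, 0.0798]), 0.019, 0.1043, array([274., 186.]))
(8, array([0.6712, 0.5141]), 0.0106, 0.0996, array([156., 187.]))
(21, array([ 0.6656, -0.0363]), 0.015, 0.1093, array([307., 189.]))
(7, array([ 0.6604, -0.1289]), 0.0077, 0.1088, array([331., 189.]))
(27, array([ 0.6531, -0.2672]), 0.0157, 0.0996, array([369., 191.]))
(30, array([0.6141, 0.4775]), 0.0267, 0.108, array([167., 202.]))
(13, array([ 0.6283, 
[... 851 characters left out ...]
., 231.]))
white 245.9656524658203 254.2807159423828 (17.83643341064453, 66.18675994873047) 88.85424041748047 [0.42468906 0.19332049 0.02      ]
blue 350.9975891113281 253.5974884033203 (72.19802856445312, 18.067794799804688) 1.3971810340881348 [ 0.42608705 -0.20492569  0.02      ]
(187, 245) [0.45924419 0.40830841 0.05088346] [0.459097   0.40698544 0.055     ]
(180, 246) [0.45431641 0.42095927 0.08992509] [0.45547861 0.43280082 0.055     ]
(300, 250) [ 0.44068758 -0.01073336 -0.00158015] [ 0.43942669 -0.01265799  0.055     ]
wristcam in tool [ 0.06735312  0.0017565  -0.06924314] [[-0.     1.    -0.   ]
 [-0.964 -0.    -0.267]
 [-0.267  0.     0.964]] [343.89196585   0.         319.34009225]
```

>>> apply_moves([
  [[0,0,0],[0,0,-0.148],1],
  [[0,0,0],[0,0,-0.148],1],
  [[0,0,0],[0,0,-0.148],1],
  [[0,0,0],[0,0,-0.148],1],
  [[0,0,0],[0,0,-0.148],1],
  [[0,0,0],[0,0,-0.148],1],
  [[0,0,0],[0,0,-0.148],1],
  [[0,0,0],[0,0,-0.148],1],
  [[0,0,0],[0,0,-0.148],1],
])

```text
time_s: 1.0
position: [0.1479, -0.6072, 0.3036]
eef_rot: [0.705, 0.709, 0.0, -0.0]
ft_force: [0.1, 0.5, 0.1]
grip_width: 0.0855
grasp_force: 0.0
```

Run:
```python
from h import *
cal=cams.calibration("top"); d=np.load("pics/top0d.npy"); W=world(cal,d)
for y0 in np.arange(-.7,.5,.1):
    print(round(y0,1),[round(float(np.max(W[...,2][(W[...,1]>y0)&(W[...,1]<y0+.1)&(W[...,0]>x0)&(W[...,0]<x0+.1)&(d>0)],initial=-1)),3) for x0 in np.arange(.3,.9,.1)])
m=(W[...,0]>.35)&(W[...,0]<.55)&(W[...,1]>.33)&(W[...,1]<.5)&(W[...,2]>.13); print(W[m].round(3))
s,R=axes(); print(s["position"],R.round(3),s["q"])
```

```text
-0.7 [0.011, 0.012, 0.172, 0.171, 0.172, 0.013, 0.011]
-0.6 [0.018, 0.02, 0.17, 0.172, 0.17, 0.03, 0.011]
-0.5 [0.023, 0.026, 0.166, 0.167, 0.171, 0.165, 0.012]
-0.4 [0.028, 0.033, 0.171, 0.171, 0.201, 0.191, 0.015]
-0.3 [0.031, 0.03, 0.168, 0.166, 0.202, 0.158, 0.062]
-0.2 [0.032, 0.031, 0.122, 0.133, 0.135, 0.146, 0.132]
-0.1 [0.031, 0.089, 0.123, 0.134, 0.146, 0.144, 0.074]
-0.0 [0.025, 0.089, 0.113, 0.113, 0.037, 0.074, 0.07]
0.1 [0.032, 0.032, 0.116, 0.113, 0.114, 0.066, 0.655]
0.2 [0.029, 0.029, 0.072, 0.094, 0.092, 0.062, 0.657]
0.3 [0.029, 0.033, 0.072, 0.093, 0.093, 0.026, 0.657]
0.4 [0.009, 0.163, 0.161, 0.196, 0.061, 0.012, 0.657]
[[0.459 0.427 0.154]
 [0.459 0.423 0.157]
 [0.459 0.421 0.153]
 [0.46  0.421 0.141]
 [0.46  0.42  0.136]
 [0.456 0.429 0.159]
 [0.456 0.427 0.155]
 [0.455 0.421 0.16 ]
 [0.456 0.42  0.153]
 [0.456 0.418 0.151]
 [0.456 0.417 0.143]
 [0.456 0.417 0.133]
 [0.452 0.427 0.163]
 [0.452 0.425 0.159]
 [0.452 0.421 0.16 ]
 [0.452 0.418 0.158]
 [0.452 0.418 0.15 ]
 [0.453 0.418 0.141]
 [0.449 0.429 0.157]
 [0.449 0.426 0.157]
 [0.449 0.421 0.161]
 [0.449 0.42  0.153]
 [0.449 0.42  0.144]
 [0.449 0.417 0.143]
 [0.445 0.426 0.155]
 [0.445 0.424 0.153]
 [0.445 0.421 0.151]
 [0.446 0.419 0.145]
 [0.446 0.419 0.137]]
[ 0.14785861 -0.60715227  0.30357486] [[-0.006  1.    -0.   ]
 [ 1.     0.006  0.001]
 [ 0.001 -0.    -1.   ]] [-1.43756947e+00  4.91265905e-01  1.55926166e+00 -9.66886775e-06
  1.09171964e+00 -1.44369782e+00]
```

>>> apply_moves([
  [[30,43,0],[0,0,0.006],1],
  [[30,43,0],[0,0,0],1],
  [[30,43,0],[0,0,0],1],
  [[30,43,0],[0,0,0],1],
  [[30,43,0],[0,0,0],1],
  [[30,43,0],[0,0,0],1],
  [[30,46,0],[0,0,0],1],
  [[48,0,0],[0,0,0],1],
  [[48,0,0],[0,0,0],1],
  [[48,0,0],[0,0,0],1],
  [[48,0,0],[0,0,0],1],
  [[48,0,0],[0,0,0],1],
])

```text
time_s: 2.2
position: [0.4378, -0.1679, 0.3038]
eef_rot: [0.709, 0.705, -0.0, -0.0]
ft_force: [1.6, 0.2, 0.6]
grip_width: 0.0853
grasp_force: 0.0
```

>>> apply_moves([
  [[48,0,0],[0,0,0],1],
  [[48,0,0],[0,0,0],1],
  [[48,0,0],[0,0,0],1],
  [[48,0,0],[0,0,0],1],
  [[48,0,0],[0,0,0],1],
  [[48,0,0],[0,0,0],1],
  [[48,0,0],[0,0,0],1],
  [[48,0,0],[0,0,0],1],
  [[48,0,0],[0,0,0],1],
  [[48,0,0],[0,0,0],1],
  [[48,0,0],[0,0,0],1],
  [[48,0,0],[0,0,0],1],
])

```text
time_s: 3.4
position: [0.4412, 0.4083, 0.3036]
eef_rot: [0.709, 0.705, -0.0, 0.0]
ft_force: [0.7, -0.2, 0.3]
grip_width: 0.0854
grasp_force: 0.0
```

Run:
```python
from h import *
s,R=axes(); print(s["position"],R.round(3))
cal,p,d=grab("wrist","w1")
for o in circles(cal,d,.147,.165): print(o)
for o in circles(cal,d,.047,.063): print(o)
```

```text
[0.44118795 0.40825526 0.30358853] [[ 0.006  1.    -0.   ]
 [ 1.    -0.006 -0.   ]
 [-0.    -0.    -1.   ]]
(3760, array([0.6116, 0.4987]), 0.0198, 0.1566, array([602.,  54.]))
(477, array([0.4548, 0.4215]), 0.0077, 0.1558, array([339., 179.]))
(606, array([0.605 , 0.4977]), 0.0353, 0.0554, array([481.,  73.]))
(51, array([0.7129, 0.4894]), 0.0094, 0.0538, array([626.,  81.]))
(33, array([0.6216, 0.4607]), 0.0024, 0.0555, array([519., 114.]))
(549, array([0.4549, 0.4226]), 0.0176, 0.0539, array([333., 152.]))
(21, array([0.4547, 0.4253]), 0.0045, 0.0536, array([333., 152.]))
(439, array([0.5472, 0.2565]), 0.0203, 0.0599, array([415., 307.]))
(171, array([0.7637, 0.2531]), 0.0145, 0.0598, array([632., 319.]))
(159, array([0.5629, 0.2385]), 0.0198, 0.0485, array([433., 328.]))
(31, array([0.6556, 0.1666]), 0.0061, 0.0614, array([513., 385.]))
(6, array([0.6518, 0.1545]), 0.0043, 0.0617, array([508., 394.]))
```

View pics/w1.png

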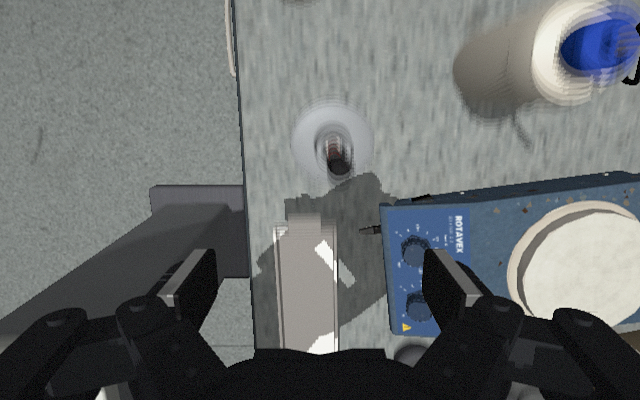

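>>> apply_moves([
  [[13.3,13.7,0],[0,0,-0.006],1],
  [[0,0,25],[0,0,0],1],
  [[0,0,30],[0,0,0],1],
  [[0,0,30],[0,0,0],1],
  [[0,0,33],[0,0,0],1],
  [[0,0,0],[0,0,0],1],
  [[0,0,0],[0,0,0],1],
  [[0,0,0],[0,0,0],0.4],
])

```text
time_s: 4.25
position: [0.4559, 0.4197, 0.1875]
eef_rot: [0.707, 0.707, 0.001, 0.0]
ft_force: [0.6, 0.8, 0.5]
grip_width: 0.0734
grasp_force: 0.0
```

Run:
```python
from h import *
s,R=axes(); print(s["position"],R.round(4)[:2].tolist(),s["grip_width"])
cal,p,d=grab("wrist")
for o in circles(cal,d,.135,.165): print(o)
```

```text
[0.45594635 0.41974731 0.18752262] [[0.0, 1.0, 0.0018], [1.0, -0.0, 0.0012]] 0.07336958546047981
(2442, array([0.4549, 0.4235]), 0.0082, 0.154, array([315., 280.]))
(2432, array([0.4137, 0.4184]), 0.0133, 0.1499, array([206., 285.]))
(2428, array([0.4988, 0.4184]), 0.0131, 0.1499, array([433., 285.]))
(7, array([0.4024, 0.4248]), 0.0008, 0.1646, array([144., 306.]))
```

>>> apply_moves([
  [[2.5,-1,0],[0,0,0],0.4],
  [[0,0,0],[0,0,0],0],
  [[0,0,0],[0,0,0],0],
  [[0,0,0],[0,0,0],0],
  [[0,0,0],[0,0,0],0],
  [[0,0,0],[0,0,0],0],
  [[0,0,0],[0,0,0],0],
  [[0,0,0],[0,0,0],0],
  [[0,0,0],[0,0,0],0],
])

```text
time_s: 5.2
position: [0.4546, 0.422, 0.1864]
eef_rot: [0.707, 0.707, 0.0, 0.0]
ft_force: [-1.0, -0.4, 5.5]
grip_width: 0.0144
grasp_force: 58.3
```

>>> apply_moves([
  [[0,0,-15],[0,0,0],0],
  [[0,0,-30],[0,0,0],0],
  [[0,0,-30],[0,0,0],0],
  [[0,0,-30],[0,0,0],0],
  [[0,0,-20],[0,0,0],0],
  [[-44,35,0],[0,0,0],0],
  [[-44,35,0],[0,0,0],0],
  [[-44,35,0],[0,0,0],0],
  [[-44,35,0],[0,0,0],0],
  [[-44,35,0],[0,0,0],0],
  [[-43,36,0],[0,0,0],0],
  [[0,0,0],[0,0,0],0],
])

```text
time_s: 6.4
position: [0.6452, 0.183, 0.3099]
eef_rot: [0.709, 0.705, -0.0, 0.0]
ft_force: [-0.7, -0.4, -1.1]
grip_width: 0.0146
grasp_force: 58.6
```

Run:
```python
from h import *
s,R=axes(); print(s["position"],R.round(4)[:2].tolist(),s["grip_width"],s["ft_force"])
cal,p,d=grab("wrist","w2")
print(circles(cal,d,.098,.112)); print(circles(cal,d,.125,.155))
```

```text
[0.64516503 0.18301579 0.30990764] [[0.0051, 1.0, 0.0], [1.0, -0.0051, -0.0011]] 0.01457529975523165 [-0.67842209 -0.41351505 -1.08687951]
[(1187, array([0.7749, 0.1829]), 0.0155, 0.1082, array([477., 181.])), (1122, array([0.6683, 0.1567]), 0.0193, 0.1052, array([348., 212.])), (1226, array([0.5614, 0.1471]), 0.0191, 0.105, array([221., 223.]))]
[(270, array([0.6453, 0.1841]), 0.0081, 0.1459, array([319., 190.]))]
```

View pics/w2.png

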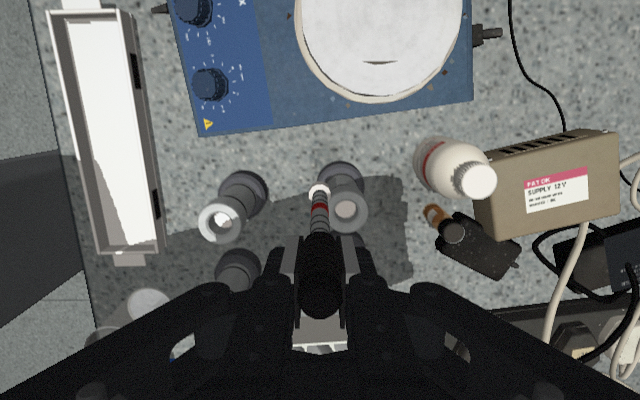

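>>> apply_moves([
  [[-14,12,0],[0,0,-0.005],0],
  [[-13.5,11,0],[0,0,0],0],
  [[0,0,10],[0,0,0],0],
  [[0,0,10],[0,0,0],0],
  [[0,0,0],[0,0,0],0],
])

```text
time_s: 6.95
position: [0.6644, 0.1609, 0.2887]
eef_rot: [0.705, 0.709, -0.001, -0.001]
ft_force: [-0.2, 0.5, -0.8]
grip_width: 0.0145
grasp_force: 58.7
```

```bash
cat > look.py <<'E'
from h import *
import sys
s,R=axes(); print(s["position"].round(4),R.round(4)[:2].tolist(),s["grip_width"],s["ft_force"].round(1),s["time_s"])
cal,p,d=grab("wrist",sys.argv[1]); ez=s["position"][2]-.1764
W=world(cal,d)
print("foot",[o[:4] for o in circles(cal,d,max(ez+.007,.113),ez+.02,.02)])
for o in circles(cal,d,.098,.1105,.03): print("cell",o)
E
python3 look.py w3
python3 - <<'E'
import cv2; p=cv2.imread("pics/w3.png"); cv2.imwrite("pics/w3c.png",cv2.resize(p[100:300,200:440],None,fx=3,fy=3))
E
```

```text
[0.6644 0.1609 0.2887] [[-0.0055, 1.0, -0.0034], [1.0, 0.0055, -0.0005]] 0.014488176799362092 [-0.2  0.5 -0.8] 6.95
foot [(218, array([0.6642, 0.1619]), 0.0079, 0.1248)]
cell (1421, array([0.7752, 0.1832]), 0.0153, 0.1082, array([469., 161.]))
cell (1119, array([0.6685, 0.1568]), 0.0193, 0.1051, array([327., 190.]))
cell (1517, array([0.5615, 0.147 ]), 0.0192, 0.1049, array([187., 205.]))
cell (148, array([0.5432, 0.0658]), 0.0124, 0.1042, array([174., 295.]))
```

View pics/w3c.png

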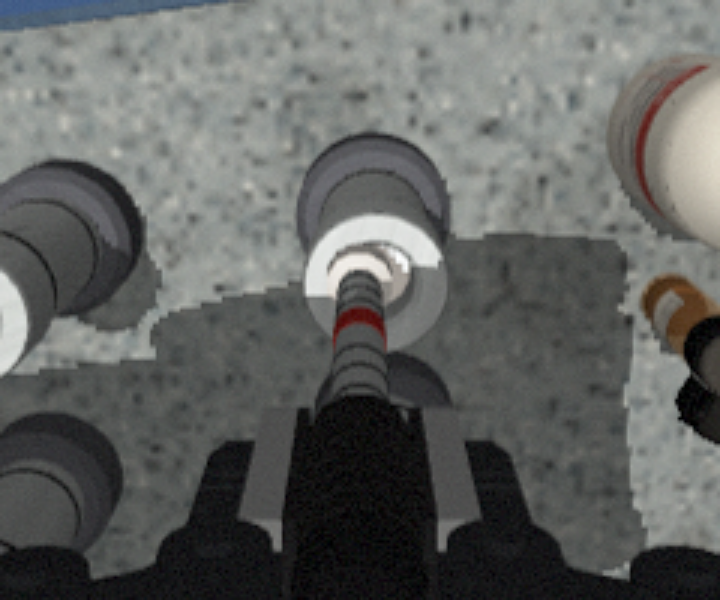

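>>> apply_moves([
  [[-5,4,0],[0,0,0.003],0],
  [[0,0,0],[0,0,0],0],
  [[0,0,0],[0,0,0],0],
])

```text
time_s: 7.3
position: [0.6694, 0.1555, 0.2912]
eef_rot: [0.706, 0.708, 0.0, 0.0]
ft_force: [0.8, -0.4, -0.6]
grip_width: 0.015
grasp_force: 58.7
```

```bash
python3 look.py w4
```

```text
[0.6694 0.1555 0.2912] [[-0.0019, 1.0, 0.0006], [1.0, 0.0019, -0.0]] 0.014982761240006966 [ 0.8 -0.4 -0.6] 7.3
foot [(212, array([0.6699, 0.1562]), 0.0079, 0.1273)]
cell (1404, array([0.7754, 0.183 ]), 0.0153, 0.1082, array([460., 153.]))
cell (1169, array([0.6683, 0.1567]), 0.0191, 0.1051, array([317., 182.]))
cell (1520, array([0.5613, 0.147 ]), 0.0192, 0.105, array([180., 198.]))
cell (446, array([0.5462, 0.0589]), 0.0171, 0.1048, array([171., 293.]))
```

>>> apply_moves([
  [[0.5,-1.5,0],[0,0,0],0],
  [[0,0,5],[0,0,0],0],
  [[0,0,7],[0,0,0],0],
  [[0,0,9],[0,0,0],0],
  [[0,0,9],[0,0,0],0],
  [[0,0,8],[0,0,0],0],
  [[0,0,0],[0,0,0],0],
])

```text
time_s: 8.05
position: [0.6675, 0.1559, 0.2513]
eef_rot: [0.706, 0.708, -0.001, -0.001]
ft_force: [0.2, 0.5, -0.7]
grip_width: 0.0149
grasp_force: 58.7
```

>>> apply_moves([
  [[0,0,3],[0,0,0],0],
  [[0,0,3],[0,0,0],0],
  [[0,0,3],[0,0,0],0],
  [[0,0,0],[0,0,0],0],
])

```text
time_s: 8.45
position: [0.6678, 0.156, 0.2435]
eef_rot: [0.706, 0.708, -0.0, -0.0]
ft_force: [0.3, 0.5, -1.3]
grip_width: 0.0145
grasp_force: 58.9
```

>>> apply_moves([
  [[0,0,2.5],[0,0,0],0],
  [[0,0,2.5],[0,0,0],0],
  [[0,0,2],[0,0,0],0],
  [[0,0,0],[0,0,0],0],
])

```text
time_s: 8.85
position: [0.6678, 0.156, 0.2365]
eef_rot: [0.706, 0.708, -0.0, -0.0]
ft_force: [0.2, -0.3, -0.6]
grip_width: 0.0145
grasp_force: 58.9
```

>>> apply_moves([
  [[0,0,5],[0,0,0],0],
  [[0,0,5],[0,0,0],0],
  [[0,0,4],[0,0,0],0],
  [[0,0,0],[0,0,0],0],
])

```text
time_s: 9.25
position: [0.6676, 0.156, 0.2219]
eef_rot: [0.706, 0.708, -0.0, -0.0]
ft_force: [-0.7, -0.8, -2.1]
grip_width: 0.0146
grasp_force: 58.8
```

>>> apply_moves([
  [[0,0,2],[0,0,0],0],
  [[0,0,2],[0,0,0],0],
  [[0,0,2],[0,0,0],0],
  [[0,0,0],[0,0,0],0],
])

```text
time_s: 9.65
position: [0.6677, 0.156, 0.2165]
eef_rot: [0.706, 0.708, -0.0, -0.0]
ft_force: [0.2, -0.0, -1.1]
grip_width: 0.0143
grasp_force: 59.0
```

>>> apply_moves([
  [[0,0,2],[0,0,0],0],
  [[0,0,2],[0,0,0],0],
  [[0,0,0],[0,0,0],0],
])

```text
time_s: 9.95
position: [0.6684, 0.1562, 0.2161]
eef_rot: [0.706, 0.708, 0.002, 0.001]
ft_force: [-5.1, -1.2, 22.5]
grip_width: 0.0146
grasp_force: 61.9
```

```bash
python3 look.py w5;  python3 - <<'E'
import cv2; p=cv2.imread("pics/w5.png"); cv2.imwrite("pics/w5c.png",cv2.resize(p[100:300,200:440],None,fx=3,fy=3))
E
```

```text
[0.6684 0.1562 0.2161] [[-0.0021, 1.0, 0.0039], [1.0, 0.0021, 0.0005]] 0.01457176783507368 [-5.1 -1.2 22.5] 9.95
foot []
cell (2804, array([0.7751, 0.1828]), 0.0154, 0.1081, array([516., 174.]))
cell (1999, array([0.6682, 0.1569]), 0.0193, 0.105, array([318., 211.]))
cell (2974, array([0.5614, 0.1472]), 0.0194, 0.1049, array([130., 235.]))
cell (120, array([0.6685, 0.1582]), 0.0049, 0.1043, array([318., 214.]))
cell (1136, array([0.6703, 0.0808]), 0.0179, 0.1049, array([319., 335.]))
```

View pics/w5c.png

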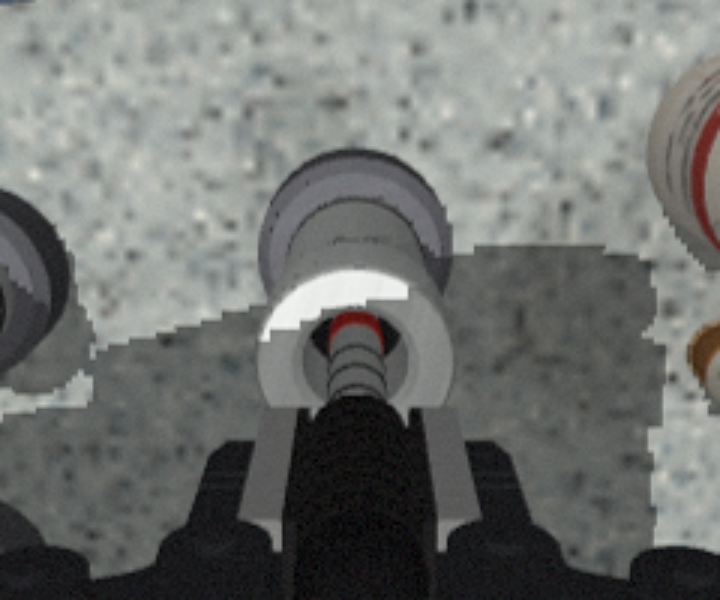

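>>> apply_moves([
  [[0,0,-14],[0,0,0],0],
  [[0,0,-32],[0,0,0],0],
  [[0,0,-33],[0,0,0],0],
  [[0,0,0],[0,0,0],0],
  [[-38,2,0],[0,0,0.002],0],
  [[-38,2,0],[0,0,0],0],
  [[0,0,0],[0,0,0],0],
  [[0,0,0],[0,0,0],0],
])

```text
time_s: 10.8
position: [0.6719, 0.0794, 0.2914]
eef_rot: [0.708, 0.707, -0.0, -0.0]
ft_force: [0.4, 0.4, -1.2]
grip_width: 0.0149
grasp_force: 59.1
```

```bash
python3 look.py w6
```

```text
[0.6719 0.0794 0.2914] [[0.0016, 1.0, -0.0008], [1.0, -0.0016, 0.0001]] 0.014866068283616583 [ 0.4  0.4 -1.2] 10.8
foot [(218, array([0.6721, 0.0802]), 0.008, 0.1275), (16, array([ 0.6655, -0.039 ]), 0.0039, 0.1224), (21, array([ 0.6503, -0.0478]), 0.0045, 0.1223)]
cell (1796, array([0.7752, 0.1827]), 0.0153, 0.1081, array([469.,  42.]))
cell (1717, array([0.6683, 0.1567]), 0.0192, 0.1051, array([314.,  82.]))
cell (1856, array([0.5615, 0.1467]), 0.0193, 0.105, array([166.,  97.]))
cell (1184, array([0.6729, 0.0775]), 0.0192, 0.1051, array([321., 186.]))
cell (1492, array([0.5492, 0.0527]), 0.0194, 0.1049, array([165., 220.]))
cell (70, array([ 0.744 , -0.0089]), 0.0064, 0.1028, array([406., 289.]))
cell (34, array([ 0.6585, -0.0361]), 0.0066, 0.1018, array([304., 319.]))
cell (17, array([ 0.6531, -0.0481]), 0.0049, 0.1087, array([298., 334.]))
cell (84, array([ 0.5456, -0.0648]), 0.0096, 0.1052, array([177., 347.]))
cell (23, array([ 0.6917, -0.0674]), 0.0055, 0.104, array([343., 349.]))
```

>>> apply_moves([
  [[-2.7,0.8,0],[0,0,0],0],
  [[0,0,0],[0,0,0],0],
  [[0,0,6],[0,0,0],0],
  [[0,0,9],[0,0,0],0],
  [[0,0,10],[0,0,0],0],
  [[0,0,9],[0,0,0],0],
  [[0,0,6],[0,0,0],0],
  [[0,0,5],[0,0,0],0],
  [[0,0,0],[0,0,0],0],
])

```text
time_s: 11.75
position: [0.6728, 0.0773, 0.2466]
eef_rot: [0.707, 0.707, 0.0, 0.0]
ft_force: [0.0, -0.8, -0.9]
grip_width: 0.0146
grasp_force: 59.0
```

>>> apply_moves([
  [[0,0,2.5],[0,0,0],0],
  [[0,0,2.5],[0,0,0],0],
  [[0,0,2],[0,0,0],0],
  [[0,0,0],[0,0,0],0],
])

```text
time_s: 12.15
position: [0.6737, 0.0774, 0.2459]
eef_rot: [0.707, 0.707, 0.003, 0.003]
ft_force: [-8.1, 0.4, 41.7]
grip_width: 0.0146
grasp_force: 65.3
```

>>> apply_moves([
  [[0,0,-11],[0,0,0],0],
  [[0,0,-20],[0,0,0],0],
  [[0,0,-22],[0,0,0],0],
  [[0,0,0],[0,0,0],0],
  [[23,-37,0],[0,0,0],0],
  [[23,-37,0],[0,0,0],0],
  [[23,-37,0],[0,0,0],0],
  [[0,0,0],[0,0,0],0],
  [[0,0,0],[0,0,0],0],
])

```text
time_s: 13.05
position: [0.5612, 0.1468, 0.2924]
eef_rot: [0.707, 0.708, -0.0, -0.0]
ft_force: [1.1, -0.3, -0.7]
grip_width: 0.0145
grasp_force: 59.6
```

```bash
python3 look.py w7
```

```text
[0.5612 0.1468 0.2924] [[-0.0013, 1.0, -0.0003], [1.0, 0.0013, -0.0003]] 0.014462543582707 [ 1.1 -0.3 -0.7] 13.05
foot [(218, array([0.5616, 0.1476]), 0.008, 0.1285)]
cell (1630, array([0.7749, 0.1828]), 0.0159, 0.1081, array([606., 141.]))
cell (1574, array([0.668 , 0.1567]), 0.0193, 0.1051, array([458., 174.]))
cell (1168, array([0.561 , 0.1464]), 0.0193, 0.1052, array([319., 184.]))
cell (1331, array([0.6726, 0.0784]), 0.0192, 0.105, array([453., 267.]))
cell (20, array([0.548 , 0.0368]), 0.0032, 0.1052, array([303., 313.]))
```

>>> apply_moves([
  [[-1.2,-0.6,0],[0,0,0],0],
  [[0,0,0],[0,0,0],0],
  [[0,0,6],[0,0,0],0],
  [[0,0,9],[0,0,0],0],
  [[0,0,10],[0,0,0],0],
  [[0,0,9],[0,0,0],0],
  [[0,0,6],[0,0,0],0],
  [[0,0,5],[0,0,0],0],
  [[0,0,0],[0,0,0],0],
])

```text
time_s: 14.0
position: [0.5609, 0.1451, 0.2471]
eef_rot: [0.707, 0.707, -0.0, -0.0]
ft_force: [-0.1, 0.4, -0.3]
grip_width: 0.0143
grasp_force: 59.8
```

>>> apply_moves([
  [[0,0,2.5],[0,0,0],0],
  [[0,0,2.5],[0,0,0],0],
  [[0,0,2],[0,0,0],0],
  [[0,0,0],[0,0,0],0],
])

```text
time_s: 14.4
position: [0.561, 0.1451, 0.2407]
eef_rot: [0.707, 0.707, -0.0, 0.0]
ft_force: [0.0, -0.1, -1.4]
grip_width: 0.0148
grasp_force: 60.0
```

>>> apply_moves([
  [[0,0,2],[0,0,0],0],
  [[0,0,1.5],[0,0,0],0],
  [[0,0,0],[0,0,0],0],
])

```text
time_s: 14.7
position: [0.5611, 0.1451, 0.2371]
eef_rot: [0.707, 0.707, -0.0, -0.0]
ft_force: [-0.2, -1.6, -0.8]
grip_width: 0.0147
grasp_force: 60.0
```

Poor so far; continue to about .2205, then small steps.

>>> apply_moves([
  [[0,0,5],[0,0,0],0],
  [[0,0,6],[0,0,0],0],
  [[0,0,5],[0,0,0],0],
  [[0,0,0],[0,0,0],0],
])

```text
time_s: 15.1
position: [0.5609, 0.145, 0.2204]
eef_rot: [0.707, 0.707, -0.0, -0.0]
ft_force: [0.6, -0.3, -0.3]
grip_width: 0.0139
grasp_force: 59.8
```

>>> apply_moves([
  [[0,0,2],[0,0,0],0],
  [[0,0,2],[0,0,0],0],
  [[0,0,1.5],[0,0,0],0],
  [[0,0,0],[0,0,0],0],
])

```text
time_s: 15.5
position: [0.561, 0.1451, 0.2156]
eef_rot: [0.707, 0.707, -0.0, -0.0]
ft_force: [1.2, -0.2, -0.9]
grip_width: 0.0147
grasp_force: 60.0
```

>>> apply_moves([
  [[0,0,2],[0,0,0],0],
  [[0,0,2],[0,0,0],0],
  [[0,0,1],[0,0,0],0],
  [[0,0,0],[0,0,0],0],
])

```text
time_s: 15.9
position: [0.5616, 0.1452, 0.2131]
eef_rot: [0.707, 0.707, 0.001, 0.001]
ft_force: [-4.4, -0.8, 22.8]
grip_width: 0.0144
grasp_force: 62.8
```

>>> apply_moves([
  [[0,0,-14],[0,0,0],0],
  [[0,0,-33],[0,0,0],0],
  [[0,0,-34],[0,0,0],0],
  [[0,0,0],[0,0,0],0],
  [[-31,-4,0],[0,0,0.001],0],
  [[-31,-4,0],[0,0,0],0],
  [[-30.5,-4,0],[0,0,0],0],
  [[0,0,0],[0,0,0],0],
  [[0,0,0],[0,0,0],0],
])

```text
time_s: 16.8
position: [0.5489, 0.0522, 0.2912]
eef_rot: [0.708, 0.706, -0.0, -0.0]
ft_force: [0.3, -0.4, 0.0]
grip_width: 0.0144
grasp_force: 59.7
```

```bash
python3 look.py w8
```

```text
[0.5489 0.0522 0.2912] [[0.0025, 1.0, -0.0008], [1.0, -0.0025, 0.0001]] 0.014406396764241542 [ 0.3 -0.4  0. ] 16.8
foot [(217, array([0.5489, 0.053 ]), 0.0081, 0.1274), (6, array([ 0.6647, -0.0323]), 0.0014, 0.1221), (416, array([ 0.8069, -0.102 ]), 0.012, 0.1276)]
cell (237, array([0.7655, 0.1758]), 0.009, 0.1015, array([634.,  10.]))
cell (2149, array([0.668 , 0.1565]), 0.0194, 0.105, array([491.,  41.]))
cell (1838, array([0.5611, 0.1466]), 0.0191, 0.1051, array([336.,  56.]))
cell (1686, array([0.6726, 0.0775]), 0.0195, 0.105, array([483., 154.]))
cell (1176, array([0.5489, 0.0521]), 0.0192, 0.1051, array([319., 184.]))
cell (264, array([ 0.6741, -0.0318]), 0.0166, 0.1048, array([463., 281.]))
cell (199, array([ 0.5389, -0.0689]), 0.0111, 0.1052, array([307., 323.]))
cell (44, array([ 0.6605, -0.0837]), 0.0056, 0.1072, array([448., 340.]))
cell (701, array([ 0.8184, -0.1053]), 0.023, 0.1041, array([613., 352.]))
```

>>> apply_moves([
  [[-0.9,0,0],[0,0,-0.002],0],
  [[0,0,0],[0,0,0],0],
  [[0,0,6],[0,0,0],0],
  [[0,0,9],[0,0,0],0],
  [[0,0,10],[0,0,0],0],
  [[0,0,9],[0,0,0],0],
  [[0,0,6],[0,0,0],0],
  [[0,0,5],[0,0,0],0],
  [[0,0,0],[0,0,0],0],
])

```text
time_s: 17.75
position: [0.5488, 0.0517, 0.2461]
eef_rot: [0.707, 0.707, -0.0, -0.0]
ft_force: [0.5, 0.6, -0.1]
grip_width: 0.0146
grasp_force: 59.8
```

>>> apply_moves([
  [[0,0,2.5],[0,0,0],0],
  [[0,0,2.5],[0,0,0],0],
  [[0,0,2],[0,0,0],0],
  [[0,0,0],[0,0,0],0],
])

```text
time_s: 18.15
position: [0.5491, 0.0517, 0.2403]
eef_rot: [0.707, 0.707, 0.0, 0.0]
ft_force: [-1.4, 0.0, 5.9]
grip_width: 0.0145
grasp_force: 60.4
```

>>> apply_moves([
  [[0,0,1.5],[0,0,0],0],
  [[0,0,1],[0,0,0],0],
  [[0,0,0],[0,0,0],0],
])

```text
time_s: 18.45
position: [0.5496, 0.0517, 0.24]
eef_rot: [0.707, 0.707, 0.001, 0.001]
ft_force: [-5.2, 0.1, 27.3]
grip_width: 0.0145
grasp_force: 63.5
```

>>> apply_moves([
  [[0,0,-12],[0,0,0],0],
  [[0,0,-21],[0,0,0],0],
  [[0,0,-22],[0,0,0],0],
  [[0,0,0],[0,0,0],0],
  [[-36,-5,0],[0,0,0],0],
  [[-36,-5,0],[0,0,0],0],
  [[-35.5,-6,0],[0,0,0],0],
  [[0,0,0],[0,0,0],0],
  [[0,0,0],[0,0,0],0],
])

```text
time_s: 19.35
position: [0.5329, -0.0563, 0.2917]
eef_rot: [0.707, 0.707, -0.0, -0.0]
ft_force: [0.7, -0.8, -1.4]
grip_width: 0.0145
grasp_force: 59.7
```

```bash
python3 look.py w9
```

```text
[ 0.5329 -0.0563  0.2917] [[0.0007, 1.0, -0.0009], [1.0, -0.0007, 0.0002]] 0.014508973008315836 [ 0.7 -0.8 -1.4] 19.35
foot [(8, array([ 0.665 , -0.0416]), 0.0025, 0.1225), (1122, array([ 0.641 , -0.0581]), 0.0166, 0.1249), (217, array([ 0.533 , -0.0554]), 0.0079, 0.1279), (379, array([ 0.7037, -0.0811]), 0.0131, 0.1235), (336, array([ 0.6788, -0.0884]), 0.0141, 0.1235), (50, array([ 0.617 , -0.0988]), 0.0062, 0.1228), (7, array([ 0.6801, -0.1024]), 0.0013, 0.1228), (930, array([ 0.6723, -0.1403]), 0.0168, 0.1243), (15, array([ 0.6324, -0.1283]), 0.0034, 0.1227), (7, array([ 0.6283, -0.1292]), 0.0016, 0.1228)]
cell (1031, array([0.6725, 0.073 ]), 0.0188, 0.1049, array([523.,  12.]))
cell (1970, array([0.5489, 0.052 ]), 0.0192, 0.105, array([342.,  35.]))
cell (371, array([ 0.6718, -0.0381]), 0.0174, 0.1033, array([491., 162.]))
cell (1170, array([ 0.5324, -0.0558]), 0.0192, 0.1051, array([319., 183.]))
cell (400, array([ 0.6335, -0.0554]), 0.0143, 0.1041, array([442., 182.]))
cell (110, array([ 0.6904, -0.07  ]), 0.0106, 0.1066, array([521., 205.]))
cell (11, array([ 0.7044, -0.0665]), 0.0035, 0.1069, array([540., 201.]))
cell (157, array([ 0.6718, -0.0864]), 0.0171, 0.1068, array([489., 220.]))
cell (141, array([ 0.6044, -0.0934]), 0.016, 0.1065, array([408., 226.]))
cell (197, array([ 0.7252, -0.1131]), 0.0019, 0.1066, array([565., 249.]))
cell (229, array([ 0.7024, -0.1191]), 0.0167, 0.107, array([518., 258.]))
cell (222, array([ 0.6325, -0.1335]), 0.0144, 0.1033, array([434., 274.]))
cell (278, array([ 0.6669, -0.1353]), 0.0125, 0.1039, array([475., 275.]))
cell (7, array([ 0.5182, -0.1635]), 0.0014, 0.1056, array([302., 312.]))
cell (1603, array([ 0.7893, -0.197 ]), 0.0212, 0.1033, array([609., 340.]))
```

>>> apply_moves([
  [[-0.4,-0.6,0],[0,0,0],0],
  [[0,0,0],[0,0,0],0],
  [[0,0,6],[0,0,0],0],
  [[0,0,9],[0,0,0],0],
  [[0,0,10],[0,0,0],0],
  [[0,0,9],[0,0,0],0],
  [[0,0,6],[0,0,0],0],
  [[0,0,5],[0,0,0],0],
  [[0,0,0],[0,0,0],0],
])

```text
time_s: 20.3
position: [0.5324, -0.0562, 0.2466]
eef_rot: [0.707, 0.707, -0.0, -0.0]
ft_force: [0.4, 0.6, -0.8]
grip_width: 0.0144
grasp_force: 59.8
```

>>> apply_moves([
  [[0,0,2.5],[0,0,0],0],
  [[0,0,2.5],[0,0,0],0],
  [[0,0,2],[0,0,0],0],
  [[0,0,0],[0,0,0],0],
])

```text
time_s: 20.7
position: [0.5332, -0.0564, 0.243]
eef_rot: [0.707, 0.707, 0.001, 0.002]
ft_force: [-5.0, 0.9, 27.5]
grip_width: 0.0143
grasp_force: 63.3
```

>>> apply_moves([
  [[0,0,-11],[0,0,0],0],
  [[0,0,-20],[0,0,0],0],
  [[0,0,-21],[0,0,0],0],
  [[0,0,0],[0,0,0],0],
  [[-31,-4,0],[0,0,0],0],
  [[-31,-4,0],[0,0,0],0],
  [[-30,-3,0],[0,0,0],0],
  [[0,0,0],[0,0,0],0],
  [[0,0,0],[0,0,0],0],
])

```text
time_s: 21.6
position: [0.5213, -0.1486, 0.2915]
eef_rot: [0.707, 0.707, -0.0, -0.001]
ft_force: [-0.3, 0.7, -1.4]
grip_width: 0.0144
grasp_force: 59.7
```

```bash
python3 look.py w10 | grep -v "0\.6[0-9]*,\|0\.7[0-9]*,"
```

```text
[ 0.5213 -0.1486  0.2915] [[0.0004, 1.0, -0.0011], [1.0, -0.0004, 0.0005]] 0.014430376571770232 [-0.3  0.7 -1.4] 21.6
cell (1814, array([ 0.5326, -0.056 ]), 0.0191, 0.1051, array([335.,  59.]))
cell (8, array([ 0.601 , -0.0837]), 0.0023, 0.1069, array([432., 101.]))
cell (23, array([ 0.5954, -0.0889]), 0.0053, 0.1065, array([423., 108.]))
cell (10, array([ 0.591 , -0.0959]), 0.0022, 0.1062, array([416., 118.]))
cell (12, array([ 0.5914, -0.1069]), 0.0027, 0.1052, array([415., 133.]))
cell (215, array([ 0.627 , -0.1403]), 0.0147, 0.1025, array([451., 173.]))
cell (1176, array([ 0.5216, -0.1478]), 0.0192, 0.1052, array([319., 183.]))
cell (198, array([ 0.5257, -0.2689]), 0.0119, 0.1055, array([326., 322.]))
cell (28, array([ 0.5396, -0.2831]), 0.0086, 0.1059, array([340., 338.]))
```

>>> apply_moves([
  [[0,0,6],[0,0,0],0],
  [[0,0,9],[0,0,0],0],
  [[0,0,10],[0,0,0],0],
  [[0,0,9],[0,0,0],0],
  [[0,0,6],[0,0,0],0],
  [[0,0,5],[0,0,0],0],
  [[0,0,0],[0,0,0],0],
])

```text
time_s: 22.35
position: [0.5214, -0.1481, 0.2466]
eef_rot: [0.707, 0.708, -0.0, -0.001]
ft_force: [0.2, 0.0, -1.5]
grip_width: 0.0147
grasp_force: 59.8
```

>>> apply_moves([
  [[0,0,2.5],[0,0,0],0],
  [[0,0,2.5],[0,0,0],0],
  [[0,0,2],[0,0,0],0],
  [[0,0,0],[0,0,0],0],
])

```text
time_s: 22.75
position: [0.5215, -0.1482, 0.2402]
eef_rot: [0.707, 0.707, -0.0, -0.0]
ft_force: [0.6, -1.2, -1.1]
grip_width: 0.0147
grasp_force: 60.0
```

>>> apply_moves([
  [[0,0,2],[0,0,0],0],
  [[0,0,1.5],[0,0,0],0],
  [[0,0,0],[0,0,0],0],
])

```text
time_s: 23.05
position: [0.5216, -0.1482, 0.2367]
eef_rot: [0.707, 0.707, -0.0, -0.0]
ft_force: [0.8, 0.5, -1.2]
grip_width: 0.0149
grasp_force: 60.0
```

>>> apply_moves([
  [[0,0,5],[0,0,0],0],
  [[0,0,6],[0,0,0],0],
  [[0,0,5],[0,0,0],0],
  [[0,0,0],[0,0,0],0],
])

```text
time_s: 23.45
position: [0.5217, -0.1483, 0.2204]
eef_rot: [0.707, 0.707, -0.0, 0.0]
ft_force: [-0.1, 1.0, 0.7]
grip_width: 0.0142
grasp_force: 59.8
```

>>> apply_moves([
  [[0,0,2],[0,0,0],0],
  [[0,0,2],[0,0,0],0],
  [[0,0,1.5],[0,0,0],0],
  [[0,0,0],[0,0,0],0],
])

```text
time_s: 23.85
position: [0.5227, -0.1488, 0.2197]
eef_rot: [0.707, 0.708, 0.001, 0.003]
ft_force: [-8.4, 1.6, 53.1]
grip_width: 0.0146
grasp_force: 67.0
```

>>> apply_moves([
  [[0,0,-14],[0,0,0],0],
  [[0,0,-32],[0,0,0],0],
  [[0,0,-32],[0,0,0],0],
  [[0,0,-19],[0,0,0],0],
  [[0,0,0],[0,0,0],0],
])

```text
time_s: 24.35
position: [0.522, -0.1484, 0.3142]
eef_rot: [0.707, 0.707, 0.001, 0.002]
ft_force: [0.6, 0.2, -1.4]
grip_width: 0.0144
grasp_force: 59.9
```

>>> apply_moves([
  [[45,-5.5,0],[0,0,0],0],
  [[45,-5.5,0],[0,0,0],0],
  [[45,-5.5,0],[0,0,0],0],
  [[45,-5.5,0],[0,0,0],0],
  [[45,-5.5,0],[0,0,0],0],
  [[45,-5.5,0],[0,0,0],0],
  [[45,-5.5,0],[0,0,0],0],
  [[45,-5.5,0],[0,0,0],0],
  [[45,-5.5,0],[0,0,0],0],
  [[45,-5.5,0],[0,0,0],0],
  [[45,-5.5,0],[0,0,0],0],
  [[45,-5.5,0],[0,0,0],0],
])

```text
time_s: 25.55
position: [0.4543, 0.3935, 0.3103]
eef_rot: [0.707, 0.708, -0.001, -0.0]
ft_force: [0.3, -0.8, -1.1]
grip_width: 0.0146
grasp_force: 59.9
```

```bash
cat >> look.py <<'E'
for o in circles(cal,d,.047,.063,.03): print("stand",o) if .4<o[1][0]<.5 and o[1][1]>.35 else 0
print("xt",[o[:4] for o in circles(cal,d,ez+.009,ez+.02,.02)])
E
python3 look.py w11
```

```text
[0.4543 0.3935 0.3103] [[-0.0012, 1.0, -0.0018], [1.0, 0.0012, -0.0014]] 0.014552035289507296 [ 0.3 -0.8 -1.1] 25.55
foot [(813, array([0.6097, 0.4981]), 0.0188, 0.1477), (220, array([0.4543, 0.3941]), 0.008, 0.1465)]
cell (59, array([0.6672, 0.5185]), 0.0049, 0.1079, array([618.,  14.]))
cell (179, array([0.7651, 0.1902]), 0.0087, 0.103, array([634., 384.]))
stand (718, array([0.455 , 0.4226]), 0.0176, 0.0539, array([320., 139.]))
xt [(686, array([0.6097, 0.4981]), 0.0188, 0.1488), (208, array([0.4543, 0.3941]), 0.008, 0.1466)]
```

>>> apply_moves([
  [[28.5,0.5,0],[0,0,0],0],
  [[0,0,20],[0,0,0],0],
  [[0,0,25],[0,0,0],0],
  [[0,0,20],[0,0,0],0],
  [[0,0,0],[0,0,0],0],
  [[0,0,0],[0,0,0],0],
])

```text
time_s: 26.2
position: [0.4555, 0.4201, 0.2465]
eef_rot: [0.707, 0.707, -0.001, -0.0]
ft_force: [-0.0, -0.0, -0.4]
grip_width: 0.0146
grasp_force: 59.9
```

```bash
sed -i 's/max(ez+.007,.113)/ez+.007/' look.py; python3 look.py w12
```

```text
[0.4555 0.4201 0.2465] [[-0.0009, 1.0, -0.0013], [1.0, 0.0009, -0.0011]] 0.014636396221593875 [-0.  -0.  -0.4] 26.2
foot [(216, array([0.4557, 0.4209]), 0.0079, 0.0827)]
cell (80, array([0.4557, 0.4219]), 0.0051, 0.1035, array([320., 199.]))
stand (818, array([0.4548, 0.4229]), 0.0175, 0.0539, array([318., 178.]))
xt [(201, array([0.4557, 0.4209]), 0.008, 0.0828)]
```

>>> apply_moves([
  [[2,-0.9,0],[0,0,0],0],
  [[0,0,0],[0,0,0],0],
  [[0,0,8],[0,0,0],0],
  [[0,0,12],[0,0,0],0],
  [[0,0,12],[0,0,0],0],
  [[0,0,12],[0,0,0],0],
  [[0,0,10],[0,0,0],0],
  [[0,0,0],[0,0,0],0],
])

```text
time_s: 27.05
position: [0.4543, 0.4219, 0.1914]
eef_rot: [0.707, 0.707, -0.001, -0.0]
ft_force: [0.4, -0.2, 0.0]
grip_width: 0.0144
grasp_force: 59.9
```

>>> apply_moves([
  [[0,0,2],[0,0,0],0],
  [[0,0,2],[0,0,0],0],
  [[0,0,2],[0,0,0],0],
  [[0,0,0],[0,0,0],0],
])

```text
time_s: 27.45
position: [0.4546, 0.4222, 0.1873]
eef_rot: [0.707, 0.707, 0.0, 0.0]
ft_force: [0.5, 0.0, -0.4]
grip_width: 0.0148
grasp_force: 59.9
```

>>> apply_moves([
  [[0,0,0],[0,0,0],0.5],
  [[0,0,0],[0,0,0],0.5],
  [[0,0,0],[0,0,0],0.6],
  [[0,0,0],[0,0,0],0.6],
  [[0,0,-20],[0,0,0],0.6],
  [[0,0,-40],[0,0,0],0.6],
  [[0,0,-45],[0,0,0],0.6],
  [[0,0,-45],[0,0,0],0.6],
  [[-45,0,0],[0,0,0],0.6],
  [[-45,0,0],[0,0,0],0.6],
  [[-45,0,0],[0,0,0],0.6],
  [[0,0,0],[0,0,0],0.6],
])

```text
time_s: 28.65
position: [0.4545, 0.2836, 0.3379]
eef_rot: [0.708, 0.706, -0.0, 0.0]
ft_force: [1.0, 0.6, -0.4]
grip_width: 0.0515
grasp_force: 0.0
```

```bash
python3 look.py w13
python3 - <<'E'
import cv2,numpy as np
from h import *
d=np.load("pics/w13d.npy"); cal=cams.calibration("wrist"); W=world(cal,d)
print([o for o in circles(cal,d,.147,.165)])
m=(W[...,2]>.018)&(W[...,2]<.03)&(W[...,0]<.5)&(W[...,1]<.36)&(d>0)
P=W[m]; print(len(P)); r=cv2.minAreaRect(P[:,:2].astype(np.float32)*1000); print(r, np.percentile(P[:,1],[0.2,5,95,99.8]),np.percentile(P[:,0],[.5,99.5]))
E
```

```text
[0.4545 0.2836 0.3379] [[0.0021, 1.0, 0.0001], [1.0, -0.0021, -0.0008]] 0.05147704362826344 [ 1.   0.6 -0.4] 28.65
foot []
cell (264, array([0.7681, 0.183 ]), 0.0132, 0.1041, array([634., 275.]))
cell (750, array([0.668 , 0.1575]), 0.0196, 0.1049, array([535., 294.]))
cell (98, array([0.6615, 0.0877]), 0.0055, 0.1048, array([515., 356.]))
cell (10, array([0.6764, 0.0681]), 0.0019, 0.1003, array([525., 370.]))
stand (640, array([0.4549, 0.4223]), 0.0176, 0.0537, array([319.,  23.]))
stand (34, array([0.4548, 0.4205]), 0.0048, 0.0545, array([319.,  22.]))
xt []
[]
3297
((268.88897705078125, 184.49960327148438), (459.2881774902344, 325.76507568359375), 0.12211795151233673) [0.02219685 0.034761   0.34251914 0.34677416] [0.04401261 0.4634936 ]
```

View pics/w13.png

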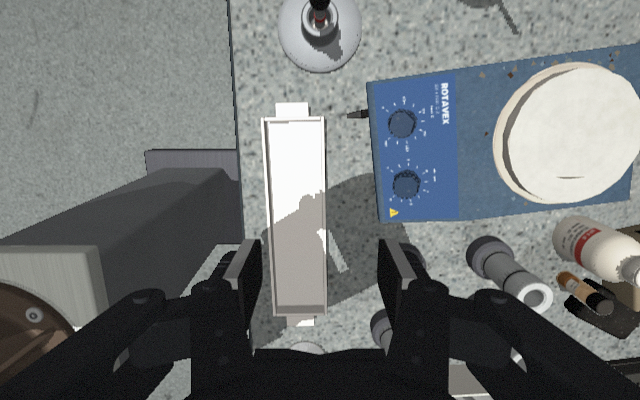

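Run:
```python
from h import *
cal=cams.calibration("wrist"); P=[ray(cal,*q,.024)[:2] for q in[(262,118),(325,117),(327,320),(275,322)]]
print(np.round(P,4)); print(np.mean(P,0)); print([np.linalg.norm(P[i]-P[i-1]).round(4) for i in range(4)])
```

```text
[[0.3931 0.3321]
 [0.4617 0.333 ]
 [0.4648 0.0781]
 [0.3979 0.0753]]
[0.42938258 0.2046331 ]
[np.float64(0.2568), np.float64(0.0686), np.float64(0.2549), np.float64(0.067)]
```

>>> apply_moves([
  [[-38,16,10],[0,0,0.002],0.65],
  [[-38,16,10],[0,0,0],0.65],
  [[-38,16,10],[0,0,0],0.65],
  [[-38,16,10],[0,0,0],0.65],
  [[-39,16,10],[0,0,0],0.65],
  [[-39,14,10],[0,0,0],0.65],
  [[0,0,0],[0,0,0],0.65],
  [[0,0,0],[0,0,0],0.65],
])

```text
time_s: 29.5
position: [0.5491, 0.0572, 0.2769]
eef_rot: [0.708, 0.706, -0.0, -0.0]
ft_force: [-1.7, 0.5, -0.0]
grip_width: 0.0555
grasp_force: 0.0
```

```bash
cat > cell.py <<'E'
from h import *
import sys
s,R=axes(); p0=s["position"]; print(p0.round(4),R.round(4)[:2].tolist(),round(s["grip_width"],4),s["ft_force"].round(1),s["time_s"])
cal,p,d=grab("wrist",sys.argv[1])
for o in circles(cal,d,.098,.1105,.03):
    if o[2]>.0175 and o[0]>600 : print("cell",o[:4],"shift x,y mm",((o[1]-p0[:2])[::-1]*1000).round(1))
E
python3 cell.py w14
```

```text
[0.5491 0.0572 0.2769] [[0.0022, 1.0, -0.0007], [1.0, -0.0022, 0.0002]] 0.0555 [-1.7  0.5 -0. ] 29.5
cell (2400, array([0.668 , 0.1563]), 0.0194, 0.105) shift x,y mm [ 99.1 118.9]
cell (2031, array([0.5609, 0.1467]), 0.0191, 0.1051) shift x,y mm [89.5 11.8]
cell (1873, array([0.6724, 0.0778]), 0.0193, 0.105) shift x,y mm [ 20.6 123.3]
cell (1572, array([0.5489, 0.0523]), 0.0191, 0.1051) shift x,y mm [-4.9 -0.2]
cell (1342, array([ 0.5326, -0.0553]), 0.0193, 0.105) shift x,y mm [-112.5  -16.5]
```

>>> apply_moves([
  [[-5.6,0,20],[0,0,0.002],0.65],
  [[0,0,35],[0,0,0],0.65],
  [[0,0,35],[0,0,0],0.65],
  [[0,0,37],[0,0,0],0.65],
  [[0,0,0],[0,0,0],0.65],
  [[0,0,0],[0,0,0],0.2],
  [[0,0,0],[0,0,0],0],
  [[0,0,0],[0,0,0],0],
  [[0,0,0],[0,0,0],0],
  [[0,0,0],[0,0,0],0],
])

```text
time_s: 30.55
position: [0.549, 0.0516, 0.1517]
eef_rot: [0.708, 0.706, 0.001, 0.001]
ft_force: [-2.4, 1.4, 7.9]
grip_width: 0.0376
grasp_force: 61.4
```

>>> apply_moves([
  [[0,0,-10],[0,0,0],0],
  [[0,0,-20],[0,0,0],0],
  [[0,0,-20],[0,0,0],0],
  [[0,0,0],[0,0,0],0],
  [[20,-30,0],[0,0,0.002],0],
  [[20,-30,0],[0,0,0],0],
  [[20,-30,0],[0,0,0],0],
  [[18.4,-28.5,0],[0,0,0],0],
  [[0,0,0],[0,0,0],0],
  [[0,0,0],[0,0,0],0],
])

```text
time_s: 31.55
position: [0.4303, 0.1308, 0.2003]
eef_rot: [0.708, 0.706, 0.0, 0.0]
ft_force: [1.5, -1.2, -4.1]
grip_width: 0.0375
grasp_force: 61.7
```

```bash
python3 cell.py w15
python3 - <<'E'
import cv2; p=cv2.imread("pics/w15.png"); cv2.imwrite("pics/w15c.png",p)
E
```

```text
[0.4303 0.1308 0.2003] [[0.0039, 1.0, 0.0003], [1.0, -0.0039, -0.0001]] 0.0375 [ 1.5 -1.2 -4.1] 31.55
cell (4019, array([0.5602, 0.1473]), 0.0197, 0.1049) shift x,y mm [ 16.5 129.9]
```

View pics/w15c.png

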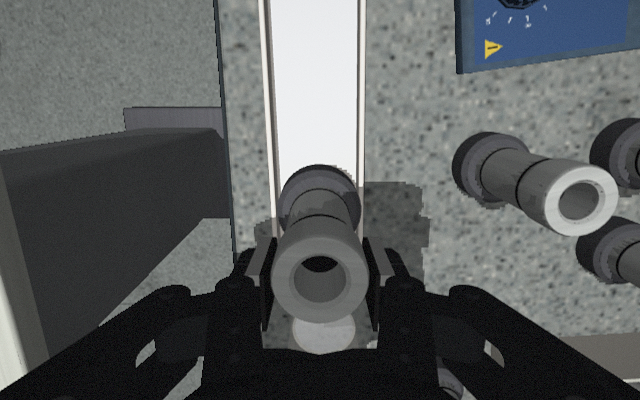

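Run:
```python
from h import *
cal=cams.calibration("wrist"); p=cv2.imread("pics/w15.png"); d=np.load("pics/w15d.npy"); W=world(cal,d)
for r in (40,80,120,150):
    h=W[r,200:420,2]; x=W[r,200:420,0]; y=W[r,200:420,1]
    m=(h>.017)&(h<.03); f=(h>.000)&(h<.007)&(x>.39)&(x<.475)
    print(r, y[m].mean().round(4), "rim x",x[m].round(4))
```

```text
40 0.2343 rim x [0.3925 0.3933 0.394  0.3947 0.3954 0.3959 0.3961 0.4583 0.4588 0.4594
 0.4601 0.4606 0.4615]
80 0.2092 rim x [0.3934 0.394  0.3948 0.3956 0.3961 0.3965 0.3967 0.4586 0.4587 0.4595
 0.46   0.4606 0.4614 0.4621]
120 0.1825 rim x [0.3934 0.3943 0.3949 0.3956 0.3961 0.3969 0.397  0.4589 0.4593 0.4601
 0.4609 0.4616 0.4623]
150 0.1614 rim x [0.394  0.3947 0.3955 0.3961 0.3967 0.3973 0.4595 0.4602 0.4605 0.4611
 0.4621 0.4629]
```

>>> apply_moves([
  [[0,-1.4,0],[0,0,0.002],0],
  [[0,0,12],[0,0,0],0],
  [[0,0,14],[0,0,0],0],
  [[0,0,10],[0,0,0],0],
  [[0,0,6],[0,0,0],0],
  [[0,0,3],[0,0,0],0],
  [[0,0,0],[0,0,0],0],
])

```text
time_s: 32.3
position: [0.4291, 0.1303, 0.1558]
eef_rot: [0.71, 0.705, -0.0, 0.0]
ft_force: [-2.2, -1.3, 3.6]
grip_width: 0.0377
grasp_force: 62.4
```

>>> apply_moves([
  [[0,0,0],[0,0,0],0.65],
  [[0,0,0],[0,0,0],0.65],
  [[0,0,0],[0,0,0],0.65],
  [[0,0,-30],[0,0,0],0.65],
  [[0,0,-45],[0,0,-0.007],0.65],
  [[0,0,-48],[0,0,0],0.65],
  [[-37,21,0],[0,0,0],0.65],
  [[-37,21,0],[0,0,0],0.65],
  [[-37,21,0],[0,0,0],0.65],
  [[-37,21,0],[0,0,0],0.65],
  [[-37,20,0],[0,0,0],0.65],
  [[0,0,0],[0,0,0],0.65],
])

```text
time_s: 33.5
position: [0.5349, -0.0582, 0.2782]
eef_rot: [0.708, 0.706, 0.0, 0.001]
ft_force: [-0.6, 0.8, -1.4]
grip_width: 0.0555
grasp_force: 0.0
```

```bash
python3 cell.py w16
```

```text
[ 0.5349 -0.0582  0.2782] [[0.0035, 1.0, 0.0013], [1.0, -0.0035, -0.0009]] 0.0555 [-0.6  0.8 -1.4] 33.5
cell (1585, array([ 0.5327, -0.056 ]), 0.0193, 0.1051) shift x,y mm [ 2.2 -2.2]
cell (1364, array([ 0.5216, -0.1473]), 0.0192, 0.105) shift x,y mm [-89.1 -13.3]
cell (1487, array([ 0.7899, -0.1967]), 0.0212, 0.1033) shift x,y mm [-138.5  255. ]
```

>>> apply_moves([
  [[0,-1,0],[0,0,-0.003],0.65],
  [[0,0,0],[0,0,0],0.65],
  [[0,0,30],[0,0,0],0.65],
  [[0,0,0],[0,0,0],0.65],
])

```text
time_s: 33.95
position: [0.5308, -0.0533, 0.2464]
eef_rot: [0.706, 0.709, -0.001, -0.002]
ft_force: [0.1, -0.7, 0.3]
grip_width: 0.0553
grasp_force: 0.0
```

>>> apply_moves([
  [[-2.7,1.4,20],[0,0,0.002],0.65],
  [[0,0,35],[0,0,0],0.65],
  [[0,0,41],[0,0,0],0.65],
  [[0,0,0],[0,0,0],0.65],
  [[0,0,0],[0,0,0],0.65],
  [[0,0,0],[0,0,0],0.2],
  [[0,0,0],[0,0,0],0],
  [[0,0,0],[0,0,0],0],
  [[0,0,0],[0,0,0],0],
  [[0,0,0],[0,0,0],0],
])

```text
time_s: 34.95
position: [0.5338, -0.0572, 0.1548]
eef_rot: [0.707, 0.707, 0.001, 0.001]
ft_force: [-2.7, 0.4, 7.3]
grip_width: 0.0367
grasp_force: 59.1
```

>>> apply_moves([
  [[0,0,-10],[0,0,0],0],
  [[0,0,-30],[0,0,0],0],
  [[0,0,-45],[0,0,0],0],
  [[0,0,-45],[0,0,0],0],
  [[0,0,0],[0,0,0],0],
  [[40,-16,0],[0,0,0],0],
  [[40,-16,0],[0,0,0],0],
  [[40,-16,0],[0,0,0],0],
  [[40,-16,0],[0,0,0],0],
  [[40,-16,0],[0,0,0],0],
  [[40,-16,0],[0,0,0],0],
  [[22,-10,0],[0,0,0],0],
])

```text
time_s: 36.15
position: [0.4254, 0.2068, 0.2825]
eef_rot: [0.706, 0.708, -0.0, -0.0]
ft_force: [0.9, 1.0, -5.0]
grip_width: 0.0365
grasp_force: 60.8
```

>>> apply_moves([
  [[0,0,0],[0,0,0],0],
  [[0,0,0],[0,0,0],0],
])

```text
time_s: 36.35
position: [0.4267, 0.205, 0.2824]
eef_rot: [0.706, 0.708, -0.0, 0.0]
ft_force: [0.2, -0.3, -5.5]
grip_width: 0.0362
grasp_force: 60.6
```

```bash
cat > held.py <<'E'
from h import *
import sys
s,R=axes(); print(s["position"].round(4),R.round(4)[:2].tolist())
cal,p,d=grab("wrist",sys.argv[1]); W=world(cal,d); z=s["position"][2]-.045
for a in (z-.02,z): pass
for o in circles(cal,d,z-.012,z+.012,.03):
    if o[2]>.015: print("held top",o[:4])
E
python3 held.py w17
```

```text
[0.4267 0.205  0.2824] [[-0.0026, 1.0, -0.0001], [1.0, 0.0026, -0.0003]]
```

```bash
cat > held.py <<'E'
from h import *
import sys
s,R=axes(); t=s["position"]; print(t.round(4),R.round(4)[:2].tolist())
cal,p,d=grab("wrist",sys.argv[1]); W=world(cal,d)
m=(np.hypot(W[...,0]-t[0],W[...,1]-t[1]-.01)<.022)&(d>0)&(W[...,2]<t[2]-.03)
h,e=np.histogram(t[2]-W[...,2][m],bins=np.arange(.03,.15,.002)); k=h.argmax(); print([(round(float(a),3),int(b)) for a,b in zip(e,h) if b>60])
E
python3 held.py w18
```

```text
[0.427  0.2045 0.2824] [[-0.0014, 1.0, -0.0], [1.0, 0.0014, -0.0003]]
[(0.032, 83), (0.034, 442), (0.036, 119), (0.038, 115), (0.04, 114), (0.042, 105), (0.044, 99), (0.046, 117), (0.048, 2427), (0.05, 1874), (0.052, 383), (0.054, 305), (0.056, 297), (0.058, 292), (0.06, 258), (0.062, 260), (0.064, 244), (0.066, 238), (0.068, 211), (0.07, 143), (0.072, 88), (0.074, 546), (0.076, 103), (0.082, 61), (0.084, 69), (0.086, 68), (0.088, 61), (0.09, 63), (0.12, 67), (0.13, 502), (0.132, 632), (0.134, 230)]
```

>>> apply_moves([
  [[0,0.8,20],[0,0,0],0],
  [[0,0,35],[0,0,0],0],
  [[0,0,35],[0,0,0],0],
  [[0,0,18],[0,0,0],0],
  [[0,0,8],[0,0,0],0],
  [[0,0,5],[0,0,0],0],
  [[0,0,3],[0,0,0],0],
  [[0,0,0],[0,0,0],0],
])

```text
time_s: 37.25
position: [0.4284, 0.2045, 0.1596]
eef_rot: [0.707, 0.707, 0.001, 0.0]
ft_force: [-1.0, -1.2, -0.4]
grip_width: 0.0361
grasp_force: 62.4
```

>>> apply_moves([
  [[0,0,1],[0,0,0],0],
  [[0,0,0],[0,0,0],0.65],
  [[0,0,0],[0,0,0],0.65],
  [[0,0,0],[0,0,0],0.65],
  [[0,0,-30],[0,0,0],0.65],
  [[0,0,-45],[0,0,0],0.65],
  [[0,0,-48],[0,0,0],0.65],
])

```text
time_s: 37.95
position: [0.4277, 0.2046, 0.2816]
eef_rot: [0.707, 0.707, -0.001, -0.0]
ft_force: [1.1, 0.5, 0.2]
grip_width: 0.0555
grasp_force: 0.0
```

>>> apply_moves([
  [[-18,34,0],[0,0,0],0.65],
  [[-18,34,0],[0,0,0],0.65],
  [[-18,34,0],[0,0,0],0.65],
  [[-18,34,0],[0,0,0],0.65],
  [[-18,34,0],[0,0,0],0.65],
  [[-18,34,0],[0,0,0],0.65],
  [[-19,40,0],[0,0,0],0.65],
  [[0,0,0],[0,0,0],0.65],
  [[0,0,0],[0,0,0],0.65],
  [[0,0,0],[0,0,0],0.65],
])

```text
time_s: 38.95
position: [0.6714, 0.0784, 0.2804]
eef_rot: [0.707, 0.708, -0.0, -0.0]
ft_force: [-0.3, -0.3, 0.2]
grip_width: 0.0556
grasp_force: 0.0
```

```bash
python3 cell.py w19
```

```text
[0.6714 0.0784 0.2804] [[-0.0014, 1.0, -0.0006], [1.0, 0.0014, -0.0]] 0.0556 [-0.3 -0.3  0.2] 38.95
cell (1881, array([0.6683, 0.1567]), 0.019, 0.1051) shift x,y mm [78.3 -3.1]
cell (2030, array([0.5613, 0.1468]), 0.0193, 0.1049) shift x,y mm [  68.4 -110.1]
cell (1548, array([0.6733, 0.0776]), 0.0193, 0.1051) shift x,y mm [-0.8  1.9]
cell (953, array([ 0.717 , -0.0357]), 0.0185, 0.1063) shift x,y mm [-114.1   45.6]
```

>>> apply_moves([
  [[-1.4,1.6,20],[0,0,0],0.65],
  [[0,0,35],[0,0,0],0.65],
  [[0,0,40],[0,0,0],0.65],
  [[0,0,38],[0,0,0],0.65],
  [[0,0,0],[0,0,0],0.65],
  [[0,0,0],[0,0,0],0.2],
  [[0,0,0],[0,0,0],0],
  [[0,0,0],[0,0,0],0],
  [[0,0,0],[0,0,0],0],
  [[0,0,0],[0,0,0],0],
])

```text
time_s: 40.0
position: [0.6741, 0.0766, 0.1492]
eef_rot: [0.707, 0.707, 0.001, 0.001]
ft_force: [-3.1, 0.3, 6.6]
grip_width: 0.0373
grasp_force: 61.4
```

>>> apply_moves([
  [[0,0,-10],[0,0,0],0],
  [[0,0,-30],[0,0,0],0],
  [[0,0,-45],[0,0,0],0],
  [[0,0,-45],[0,0,0],0],
  [[0,0,0],[0,0,0],0],
  [[0,0,0],[0,0,0],0],
])

```text
time_s: 40.6
position: [0.6735, 0.0765, 0.2784]
eef_rot: [0.707, 0.707, 0.001, 0.001]
ft_force: [1.0, -0.2, -5.0]
grip_width: 0.037
grasp_force: 61.5
```

>>> apply_moves([
  [[29,-35,0],[0,0,0],0],
  [[29,-35,0],[0,0,0],0],
  [[29,-35,0],[0,0,0],0],
  [[29,-35,0],[0,0,0],0],
  [[29,-35,0],[0,0,0],0],
  [[29,-35,0],[0,0,0],0],
  [[29,-36,0],[0,0,0],0],
  [[0,0,0],[0,0,0],0],
  [[0,0,0],[0,0,0],0],
  [[0,0,0],[0,0,0],0],
])

```text
time_s: 41.6
position: [0.4279, 0.2789, 0.2766]
eef_rot: [0.707, 0.707, -0.001, -0.0]
ft_force: [-0.1, 0.5, -4.2]
grip_width: 0.0372
grasp_force: 62.4
```

```bash
python3 held.py w20
```

```text
[0.4279 0.2789 0.2766] [[-0.0007, 1.0, -0.001], [1.0, 0.0007, -0.0008]]
[(0.032, 97), (0.034, 381), (0.036, 114), (0.038, 106), (0.04, 107), (0.042, 2355), (0.044, 2154), (0.046, 460), (0.048, 363), (0.05, 390), (0.052, 357), (0.054, 322), (0.056, 326), (0.058, 301), (0.06, 288), (0.062, 277), (0.064, 183), (0.066, 136), (0.068, 417), (0.07, 224), (0.074, 81), (0.076, 82), (0.078, 91), (0.08, 78), (0.082, 79), (0.084, 78), (0.086, 73), (0.088, 74), (0.09, 75), (0.092, 65), (0.094, 64), (0.098, 61), (0.102, 64), (0.114, 94), (0.124, 698), (0.126, 622), (0.128, 205)]
```

>>> apply_moves([
  [[0,-1,20],[0,0,0],0],
  [[0,0,35],[0,0,0],0],
  [[0,0,35],[0,0,0],0],
  [[0,0,18],[0,0,0],0],
  [[0,0,8],[0,0,0],0],
  [[0,0,5],[0,0,0],0],
  [[0,0,3],[0,0,0],0],
  [[0,0,0],[0,0,0],0],
])

```text
time_s: 42.45
position: [0.4269, 0.2793, 0.1538]
eef_rot: [0.707, 0.707, 0.0, 0.0]
ft_force: [-0.5, -0.3, -4.2]
grip_width: 0.0369
grasp_force: 62.5
```

>>> apply_moves([
  [[0,0,1.5],[0,0,0],0],
  [[0,0,1],[0,0,0],0],
  [[0,0,0],[0,0,0],0],
  [[0,0,0],[0,0,0],0.65],
  [[0,0,0],[0,0,0],0.65],
  [[0,0,0],[0,0,0],0.65],
  [[0,0,-30],[0,0,0],0.65],
  [[0,0,-45],[0,0,0],0.65],
  [[0,0,-54],[0,0,0],0.65],
])

```text
out of range; nothing moved
```

>>> apply_moves([
  [[-33,33.5,0],[0,0,0],0.65],
  [[-33,33.5,0],[0,0,0],0.65],
  [[-33,33.5,0],[0,0,0],0.65],
  [[-33,33.5,0],[0,0,0],0.65],
  [[0,0,0],[0,0,0],0.65],
  [[0,0,0],[0,0,0],0.65],
  [[0,0,0],[0,0,0],0.65],
])

```text
time_s: 43.15
position: [0.5602, 0.1479, 0.154]
eef_rot: [0.707, 0.708, 0.0, 0.0]
ft_force: [0.8, 0.2, 0.9]
grip_width: 0.0556
grasp_force: 0.0
```

```bash
python3 cell.py w21
```

```text
[0.5602 0.1479 0.154 ] [[-0.0014, 1.0, 0.0006], [1.0, 0.0014, 0.0001]] 0.0556 [0.8 0.2 0.9] 43.15
cell (6347, array([0.6672, 0.1568]), 0.0196, 0.1047) shift x,y mm [  8.9 107. ]
cell (5816, array([0.566 , 0.1485]), 0.0192, 0.1053) shift x,y mm [0.6 5.8]
cell (3304, array([0.4336, 0.1304]), 0.0188, 0.1069) shift x,y mm [ -17.5 -126.6]
```

The first call was refused because one shift was over 50, so the sideways move ran at low height. I need to see what it disturbed.

Run:
```python
from h import *
for n in("scene","top"):
    cal,p,d=grab(n,n+"1")
    if n=="top":
        for o in circles(cal,d,.098,.116):
            if .4<o[1][0]<.7 and -.2<o[1][1]<.35 and o[2]>.016: print(o)
p=cv2.imread("pics/scene1.png"); cv2.imwrite("pics/scene1c.png",cv2.resize(p[180:360,180:400],None,fx=3,fy=3))
```

```text
(65, array([0.6669, 0.1589]), 0.0198, 0.1049, array([253., 187.]))
(64, array([ 0.5186, -0.146 ]), 0.019, 0.1061, array([336., 227.]))
```

View pics/scene1c.png

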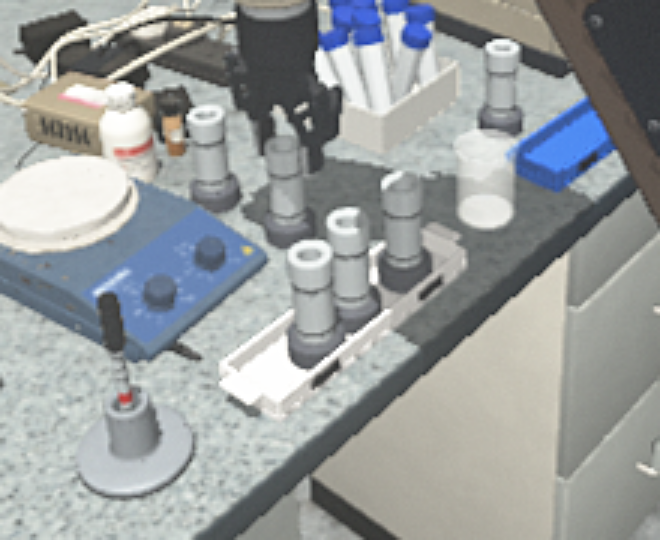

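All three cells still stand upright in the white trough and the rod is in its stand. Cell 3 is upright between the open fingers, shifted about 5 mm, so I'll carry on from here.

>>> apply_moves([
  [[0,5.5,0],[0,0,0],0.65],
  [[0,0,3],[0,0,0],0.65],
  [[0,0,0],[0,0,0],0.65],
  [[0,0,0],[0,0,0],0.2],
  [[0,0,0],[0,0,0],0],
  [[0,0,0],[0,0,0],0],
  [[0,0,0],[0,0,0],0],
  [[0,0,0],[0,0,0],0],
])

```text
time_s: 44.1
position: [0.5658, 0.1474, 0.1504]
eef_rot: [0.707, 0.707, -0.0, -0.0]
ft_force: [-4.0, -0.0, 3.7]
grip_width: 0.0367
grasp_force: 60.2
```

>>> apply_moves([
  [[0,0,-10],[0,0,0],0],
  [[0,0,-30],[0,0,0],0],
  [[0,0,-45],[0,0,0],0],
  [[0,0,-45],[0,0,0],0],
  [[0,0,0],[0,0,0],0],
  [[0,0,0],[0,0,0],0],
])

```text
time_s: 44.7
position: [0.5661, 0.1473, 0.2809]
eef_rot: [0.707, 0.707, 0.001, 0.001]
ft_force: [-0.8, 0.3, -6.7]
grip_width: 0.0361
grasp_force: 62.0
```

```bash
python3 held.py w22|cut -c1-200
python3 - <<'E'
from h import *
cal=cams.calibration("wrist"); d=np.load("pics/w22d.npy")
for o in circles(cal,d,.098,.116,.04): print(o)
E
```

```text
[0.5661 0.1473 0.2809] [[-0.0009, 1.0, 0.0017], [1.0, 0.0009, 0.0001]]
[(0.032, 94), (0.034, 418), (0.036, 119), (0.038, 113), (0.04, 115), (0.042, 412), (0.044, 3562), (0.046, 811), (0.048, 388), (0.05, 364), (0.052, 341), (0.054, 345), (0.056, 315), (0.058, 291), (0.06
(2802, array([0.4215, 0.2543]), 0.0194, 0.1077, array([98., 33.]))
(2281, array([0.4283, 0.2015]), 0.0193, 0.1078, array([121., 116.]))
(1693, array([0.7738, 0.183 ]), 0.0158, 0.1062, array([611., 144.]))
(1630, array([0.6671, 0.1568]), 0.0193, 0.1034, array([457., 178.]))
(1904, array([0.4287, 0.1306]), 0.0194, 0.1077, array([137., 214.]))
(356, array([ 0.6804, -0.0291]), 0.0143, 0.1099, array([452., 388.]))
(19, array([ 0.6993, -0.0401]), 0.0034, 0.1037, array([471., 397.]))
```

>>> apply_moves([
  [[-40,-19,0],[0,0,0],0],
  [[-40,-19,0],[0,0,0],0],
  [[-40,-19,0],[0,0,0],0],
  [[-40,-19,0],[0,0,0],0],
  [[-40,-20,0],[0,0,0],0],
  [[-40,-20,0],[0,0,0],0],
  [[-38,-20,0],[0,0,0],0],
  [[0,0,0],[0,0,0],0],
  [[0,0,0],[0,0,0],0],
  [[0,0,0],[0,0,0],0],
])

```text
time_s: 45.75
position: [0.4305, -0.1302, 0.2795]
eef_rot: [0.707, 0.708, -0.0, -0.001]
ft_force: [0.0, 0.0, -5.4]
grip_width: 0.0363
grasp_force: 62.5
```

```bash
python3 held.py w23|cut -c1-160
cat > blue.py <<'E'
from h import *
import sys
cal=cams.calibration("wrist"); p=cv2.imread(f"pics/{sys.argv[1]}.png"); d=np.load(f"pics/{sys.argv[1]}d.npy"); W=world(cal,d)
m=(W[...,2]>.019)&(W[...,2]<.03)&(W[...,0]>.36)&(W[...,0]<.5)&(W[...,1]<-.05)&(d>0)
print("y max",np.sort(W[...,1][m])[::-1][::25][:12].round(4))
for r in range(20,400,40):
    k=m[r]; x=W[r][k]
    if k.sum()>5: print(r,x[:,1].mean().round(4),x[:,0].min().round(4),x[:,0].max().round(4),np.sort(x[:,0])[[len(x)//4,3*len(x)//4]].round(4))
E
python3 blue.py w23
```

```text
[ 0.4305 -0.1302  0.2795] [[-0.0012, 1.0, -0.0015], [1.0, 0.0012, 0.0008]]
[(0.032, 97), (0.034, 422), (0.036, 123), (0.038, 117), (0.04, 112), (0.042, 273), (0.044, 3540), (0.046, 932), (0.048, 384), (0.05, 369), (0.052, 354), (0.054,
y max [-0.0644 -0.0652 -0.0661 -0.0661 -0.067  -0.0678 -0.0679 -0.0687 -0.0688
 -0.0696 -0.0705 -0.0706]
100 -0.0644 0.4156 0.4238 [0.4175 0.422 ]
140 -0.1006 0.3963 0.4661 [0.3983 0.4641]
180 -0.1394 0.3953 0.4996 [0.4633 0.4986]
340 -0.3239 0.3906 0.4596 [0.398  0.4227]
```

View pics/w23.png

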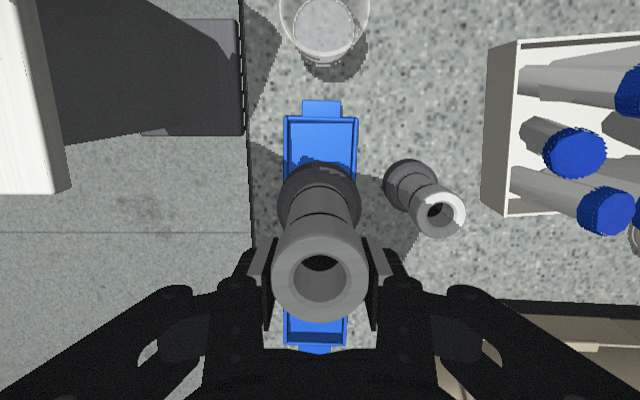

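>>> apply_moves([
  [[0,0,20],[0,0,0],0],
  [[0,0,35],[0,0,0],0],
  [[0,0,35],[0,0,0],0],
  [[0,0,18],[0,0,0],0],
  [[0,0,8],[0,0,0],0],
  [[0,0,5],[0,0,0],0],
  [[0,0,3],[0,0,0],0],
  [[0,0,1.5],[0,0,0],0],
  [[0,0,0],[0,0,0],0],
])

```text
time_s: 46.7
position: [0.4306, -0.1307, 0.1554]
eef_rot: [0.707, 0.707, 0.0, 0.0]
ft_force: [-0.1, 1.1, -6.0]
grip_width: 0.0362
grasp_force: 62.6
```

>>> apply_moves([
  [[0,0,1.5],[0,0,0],0],
  [[0,0,1],[0,0,0],0],
  [[0,0,0],[0,0,0],0],
])

```text
time_s: 47.0
position: [0.4306, -0.1306, 0.1543]
eef_rot: [0.707, 0.707, 0.0, 0.001]
ft_force: [-5.3, 5.4, 27.1]
grip_width: 0.0362
grasp_force: 66.5
```

>>> apply_moves([
  [[0,0,-1.5],[0,0,0],0],
  [[0,0,0],[0,0,0],0.65],
  [[0,0,0],[0,0,0],0.65],
  [[0,0,0],[0,0,0],0.65],
  [[0,0,-30],[0,0,0],0.65],
  [[0,0,-48],[0,0,0],0.65],
  [[0,0,-48],[0,0,0],0.65],
  [[-8,40,0],[0,0,0],0.65],
  [[-9,41,0],[0,0,0],0.65],
  [[0,10,0],[0,0,0],0.65],
  [[0,0,0],[0,0,0],0.65],
  [[0,0,0],[0,0,0],0.65],
])

```text
time_s: 48.2
position: [0.5205, -0.1473, 0.2792]
eef_rot: [0.707, 0.708, -0.0, -0.001]
ft_force: [-0.2, 0.1, 0.6]
grip_width: 0.0555
grasp_force: 0.0
```

```bash
sed -i 's/.098,.1105/.098,.114/' cell.py; python3 cell.py w24
```

```text
[ 0.5205 -0.1473  0.2792] [[-0.0012, 1.0, -0.0018], [1.0, 0.0012, 0.0006]] 0.0555 [-0.2  0.1  0.6] 48.2
cell (2419, array([ 0.7079, -0.0376]), 0.0239, 0.1092) shift x,y mm [109.7 187.4]
cell (1944, array([ 0.4313, -0.1289]), 0.0192, 0.1089) shift x,y mm [ 18.4 -89.2]
cell (1562, array([ 0.5213, -0.1479]), 0.0193, 0.105) shift x,y mm [-0.6  0.8]
cell (691, array([ 0.5629, -0.2795]), 0.0254, 0.1066) shift x,y mm [-132.2   42.4]
cell (787, array([ 0.7667, -0.2786]), 0.024, 0.1068) shift x,y mm [-131.3  246.2]
```

>>> apply_moves([
  [[-1.2,0.7,20],[0,0,0],0.65],
  [[0,0,35],[0,0,0],0.65],
  [[0,0,40],[0,0,0],0.65],
  [[0,0,35],[0,0,0],0.65],
  [[0,0,0],[0,0,0],0.65],
  [[0,0,0],[0,0,0],0.2],
  [[0,0,0],[0,0,0],0],
  [[0,0,0],[0,0,0],0],
  [[0,0,0],[0,0,0],0],
  [[0,0,0],[0,0,0],0],
])

```text
time_s: 49.25
position: [0.5224, -0.1489, 0.1511]
eef_rot: [0.707, 0.707, 0.0, 0.001]
ft_force: [-2.5, 0.4, 8.3]
grip_width: 0.0379
grasp_force: 61.6
```

>>> apply_moves([
  [[0,0,-10],[0,0,0],0],
  [[0,0,-30],[0,0,0],0],
  [[0,0,-45],[0,0,0],0],
  [[0,0,-45],[0,0,0],0],
  [[0,0,0],[0,0,0],0],
  [[-32,-24,0],[0,0,0],0],
  [[-32,-24,0],[0,0,0],0],
  [[-34,-24,0],[0,0,0],0],
  [[-34,-23,0],[0,0,0],0],
  [[0,0,0],[0,0,0],0],
  [[0,0,0],[0,0,0],0],
  [[0,0,0],[0,0,0],0],
])

```text
time_s: 50.45
position: [0.4274, -0.2803, 0.2796]
eef_rot: [0.707, 0.708, 0.0, -0.0]
ft_force: [-0.4, -0.3, -4.6]
grip_width: 0.0377
grasp_force: 61.2
```

```bash
python3 held.py w25|cut -c1-190; python3 blue.py w25
```

```text
[ 0.4274 -0.2803  0.2796] [[-0.0012, 1.0, -0.0005], [1.0, 0.0012, 0.0006]]
[(0.032, 83), (0.034, 348), (0.036, 117), (0.038, 89), (0.04, 100), (0.042, 107), (0.044, 2091), (0.046, 2405), (0.048, 444), (0.05, 364), (0.052, 342), (0.054, 339), (0.056, 331), (0.058, 3
y max [-0.1322 -0.1335 -0.1342 -0.1347 -0.1352 -0.1359 -0.1365 -0.137  -0.1377
 -0.1383 -0.1387 -0.1393]
20 -0.1486 0.3952 0.4644 [0.4196 0.4418]
60 -0.1804 0.3945 0.4636 [0.3963 0.4619]
100 -0.2146 0.3935 0.463 [0.3956 0.4611]
140 -0.2509 0.3928 0.4613 [0.3953 0.4604]
```

>>> apply_moves([
  [[0,-1,20],[0,0,0],0],
  [[0,0,35],[0,0,0],0],
  [[0,0,35],[0,0,0],0],
  [[0,0,18],[0,0,0],0],
  [[0,0,8],[0,0,0],0],
  [[0,0,5],[0,0,0],0],
  [[0,0,3],[0,0,0],0],
  [[0,0,1.5],[0,0,0],0],
  [[0,0,0],[0,0,0],0],
])

```text
time_s: 51.4
position: [0.4266, -0.281, 0.1554]
eef_rot: [0.707, 0.708, 0.0, 0.001]
ft_force: [-1.1, 0.9, -1.6]
grip_width: 0.0376
grasp_force: 61.9
```

>>> apply_moves([
  [[0,0,1.5],[0,0,0],0],
  [[0,0,0],[0,0,0],0],
])

```text
time_s: 51.6
position: [0.4266, -0.2811, 0.1552]
eef_rot: [0.707, 0.707, 0.0, 0.001]
ft_force: [-4.8, 5.0, 21.8]
grip_width: 0.0378
grasp_force: 64.1
```

>>> apply_moves([
  [[0,0,-1],[0,0,0],0],
  [[0,0,0],[0,0,0],0.65],
  [[0,0,0],[0,0,0],0.65],
  [[0,0,0],[0,0,0],0.65],
  [[0,0,-30],[0,0,0],0.65],
  [[0,0,-48],[0,0,0],0.65],
  [[0,0,-48],[0,0,0],0.65],
  [[0,0,0],[0,0,0],0.65],
])

```text
time_s: 52.4
position: [0.4274, -0.2818, 0.2854]
eef_rot: [0.707, 0.707, 0.0, 0.005]
ft_force: [0.6, -0.5, -0.3]
grip_width: 0.0554
grasp_force: 0.0
```

>>> apply_moves([
  [[40,22,0],[0,0,0],0.65],
  [[40,22,0],[0,0,0],0.65],
  [[40,22,0],[0,0,0],0.65],
  [[40,22,0],[0,0,0],0.65],
  [[40,22,0],[0,0,0],0.65],
  [[40,22,0],[0,0,0],0.65],
  [[40,22,0],[0,0,0],0.65],
  [[40,22,0],[0,0,0],0.65],
  [[40,22,0],[0,0,0],0.65],
  [[40,22,0],[0,0,0],0.65],
  [[38,21,0],[0,0,0],0.65],
  [[0,0,0],[0,0,0],0.65],
])

```text
time_s: 53.6
position: [0.668, 0.1616, 0.2783]
eef_rot: [0.705, 0.709, 0.0, -0.0]
ft_force: [-1.2, -0.8, 0.5]
grip_width: 0.0557
grasp_force: 0.0
```

>>> apply_moves([
  [[0,0,0],[0,0,0],0.65],
  [[0,0,0],[0,0,0],0.65],
])

```text
time_s: 53.8
position: [0.6665, 0.1565, 0.2793]
eef_rot: [0.707, 0.707, -0.001, -0.0]
ft_force: [0.6, -0.5, 0.6]
grip_width: 0.0553
grasp_force: 0.0
```

```bash
python3 cell.py w26
```

```text
[0.6665 0.1565 0.2793] [[-0.0005, 1.0, -0.001], [1.0, 0.0005, -0.0004]] 0.0553 [ 0.6 -0.5  0.6] 53.8
cell (1559, array([0.6682, 0.1566]), 0.0193, 0.1051) shift x,y mm [0.1 1.7]
cell (1378, array([0.4311, 0.1305]), 0.019, 0.1076) shift x,y mm [ -26.  -235.4]
```

>>> apply_moves([
  [[-0.5,1.6,20],[0,0,0],0.65],
  [[0,0,35],[0,0,0],0.65],
  [[0,0,40],[0,0,0],0.65],
  [[0,0,35],[0,0,0],0.65],
  [[0,0,0],[0,0,0],0.65],
  [[0,0,0],[0,0,0],0.2],
  [[0,0,0],[0,0,0],0],
  [[0,0,0],[0,0,0],0],
  [[0,0,0],[0,0,0],0],
  [[0,0,0],[0,0,0],0],
])

```text
time_s: 54.85
position: [0.6688, 0.1569, 0.1515]
eef_rot: [0.707, 0.707, 0.001, 0.001]
ft_force: [-1.9, -0.6, 6.7]
grip_width: 0.0378
grasp_force: 61.4
```

>>> apply_moves([
  [[0,0,-10],[0,0,0],0],
  [[0,0,-30],[0,0,0],0],
  [[0,0,-45],[0,0,0],0],
  [[0,0,-48],[0,0,0],0],
  [[0,0,0],[0,0,0],0],
])

```text
time_s: 55.35
position: [0.6698, 0.1572, 0.2906]
eef_rot: [0.707, 0.708, 0.004, 0.003]
ft_force: [0.2, 0.6, -3.5]
grip_width: 0.0377
grasp_force: 61.5
```

>>> apply_moves([
  [[-36,-24,0],[0,0,0],0],
  [[-36,-24,0],[0,0,0],0],
  [[-36,-24,0],[0,0,0],0],
  [[-36,-24,0],[0,0,0],0],
  [[-36,-24,0],[0,0,0],0],
  [[-36,-24,0],[0,0,0],0],
  [[-36,-24,0],[0,0,0],0],
  [[-36,-24,0],[0,0,0],0],
  [[-36,-24,0],[0,0,0],0],
  [[-37,-24,0],[0,0,0],0],
  [[0,0,0],[0,0,0],0],
  [[0,0,0],[0,0,0],0],
])

```text
time_s: 56.55
position: [0.4282, -0.205, 0.2827]
eef_rot: [0.708, 0.707, 0.0, -0.0]
ft_force: [0.4, 0.4, -4.0]
grip_width: 0.0374
grasp_force: 62.0
```

```bash
python3 held.py w27|cut -c1-190; python3 cell.py w28
```

```text
[ 0.4282 -0.205   0.2827] [[0.0015, 1.0, -0.0003], [1.0, -0.0015, 0.0003]]
[(0.032, 102), (0.034, 336), (0.036, 97), (0.038, 105), (0.04, 99), (0.042, 89), (0.044, 1422), (0.046, 2850), (0.048, 531), (0.05, 350), (0.052, 356), (0.054, 340), (0.056, 286), (0.058, 31
[ 0.4287 -0.2043  0.2828] [[-0.0001, 1.0, -0.0001], [1.0, 0.0001, 0.0003]] 0.0378 [-0.8 -0.6 -3.5] 56.6
cell (1902, array([ 0.4307, -0.1289]), 0.019, 0.1091) shift x,y mm [75.4  2. ]
```

>>> apply_moves([
  [[-0.5,0,20],[0,0,0],0],
  [[0,0,35],[0,0,0],0],
  [[0,0,35],[0,0,0],0],
  [[0,0,20],[0,0,0],0],
  [[0,0,8],[0,0,0],0],
  [[0,0,5],[0,0,0],0],
  [[0,0,3],[0,0,0],0],
  [[0,0,1],[0,0,0],0],
  [[0,0,0],[0,0,0],0],
])

```text
time_s: 57.55
position: [0.4291, -0.205, 0.1565]
eef_rot: [0.707, 0.708, 0.0, 0.001]
ft_force: [-0.0, -0.2, -4.1]
grip_width: 0.0378
grasp_force: 62.1
```

>>> apply_moves([
  [[0,0,1.5],[0,0,0],0],
  [[0,0,0],[0,0,0],0],
])

```text
time_s: 57.75
position: [0.4291, -0.2054, 0.1555]
eef_rot: [0.707, 0.707, 0.0, 0.001]
ft_force: [-3.6, -1.1, 9.2]
grip_width: 0.0375
grasp_force: 63.3
```

Seated. I'll release, back off and check everything.

>>> apply_moves([
  [[0,0,0],[0,0,0],0.65],
  [[0,0,0],[0,0,0],0.65],
  [[0,0,0],[0,0,0],0.65],
  [[0,0,-30],[0,0,0],0.65],
  [[0,0,-48],[0,0,0],0.65],
  [[0,0,-48],[0,0,0],0.65],
  [[0,45,-40],[0,0,0],0.65],
  [[0,45,-40],[0,0,0],0.65],
  [[0,45,-40],[0,0,0],0.65],
  [[0,45,0],[0,0,0],0.65],
  [[0,0,0],[0,0,0],0.65],
])

```text
time_s: 58.85
position: [0.5894, -0.2044, 0.3797]
eef_rot: [0.706, 0.708, 0.0, 0.001]
ft_force: [-1.7, -0.2, -1.2]
grip_width: 0.0558
grasp_force: 0.0
```

Run:
```python
from h import *
print(get_state()["position"])
for n in("scene","top"):
    cal,p,d=grab(n,n+"2")
    for lo,hi in((.098,.12),(.147,.165)):
        for o in circles(cal,d,lo,hi):
            if n=="top" and .4<o[1][0]<.5 and -.35<o[1][1]<.45: print(o)
p=cv2.imread("pics/scene2.png"); q=cv2.imread("pics/top2.png")
a=cv2.resize(p[180:380,180:440],None,fx=2.3,fy=2.3); b=cv2.resize(q[140:290,160:480],(a.shape[1],140*2)); cv2.imwrite("pics/fin.png",np.vstack([a[:,:],b])[:600] if a.shape[0]+280<=600 else cv2.resize(np.vstack([a,b]),None,fx=.8,fy=.8))
```

```text
[ 0.58938513 -0.20443282  0.37972048]
(7, array([0.4534, 0.4222]), 0.0072, 0.1167, array([178., 246.]))
(71, array([0.4266, 0.204 ]), 0.0196, 0.1086, array([239., 254.]))
(70, array([0.427 , 0.1323]), 0.0191, 0.1085, array([259., 253.]))
(63, array([ 0.4244, -0.278 ]), 0.0192, 0.11, array([374., 254.]))
(72, array([0.419 , 0.2565]), 0.0196, 0.1094, array([224., 256.]))
(20, array([0.452 , 0.4238]), 0.0078, 0.1541, array([173., 246.]))
```

View pics/fin.png

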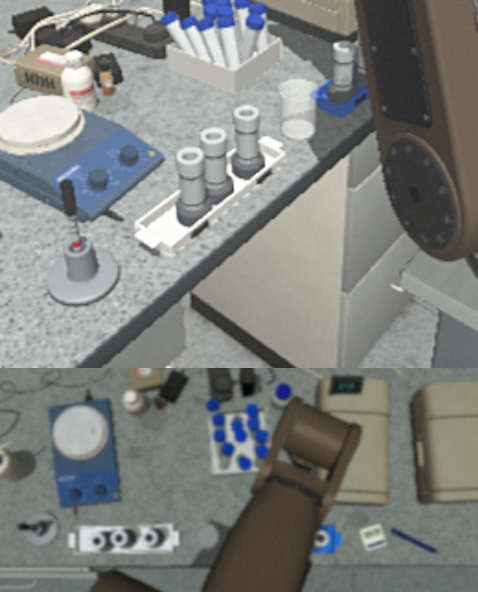

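The picture shows three cells upright in the white carrier, the rod in its stand, and an upright cell in the blue carrier, with the other things where they were. The arm hides two blue cells from these cameras, so I'll check them with the wrist camera.

Run:
```python
from h import *
cal,p,d=grab("wrist","w29")
for o in circles(cal,d,.1,.116,.03):
    if .38<o[1][0]<.48: print(o)
```

```text
(1151, array([ 0.4315, -0.129 ]), 0.0193, 0.1089, array([157.,  89.]))
(973, array([ 0.4293, -0.2057]), 0.0194, 0.1089, array([165., 168.]))
(873, array([ 0.4271, -0.2794]), 0.0193, 0.1089, array([171., 236.]))
```

```bash
python3 -c "
from station import order; print(order.finish_job())"
```

```text
the job is handed in; nothing more can be done
None
```

The job is handed in: all six discs are pushed down to the sample, the three well-filled cells are upright in the white carrier, the three poorly filled ones in the blue carrier, and the rod is back in its stand; one low sideways move nudged three cells, two of them already in the white carrier, and all stayed upright.

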